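Release the locked work pallet of a bow-frog slotting machine and lay it out

TASK

The frog in the small slotting machine is finished: flip up the guard over the release switch until it stays up by itself, then press the front half of the rocker under it, without forcing it, so that it snaps over and draws the bolt that locks the work pallet. Slide the pallet forward along the bed until it is out from under the hood and lips, lift it off by its handle, keep it level and set it down flat in the middle of the cork mat, square with it. Leave the guard up, the switch released and the other things on the bench where they are.

Things in the scene. Friction and masses are not known exactly. Their poses are not given: they have to be found in the camera images.
- slotting_machine: grey hooded machine fixed to the bench, 316 x 110 mm, 90 high. Origin on the bench under the pallet's start; +x to its rear (motor), -x to its front, z up. Bed top z = 30, from x = -150 to 80; rails at y = +-43.5 (tops z = 39) guide the pallet along x. Control box on its right: x -118 to -18, y -129 to -61, panel rising 15 degrees from z = 42 in front to 69 behind
- hood_edge (a point): middle of the front edge of the hood's roof, machine (15, 0, 68) mm; roof top at z = 70, head and motor behind it up to z = 90. From here rearwards (50 mm and more) the hood covers the pallet and steel lips overhang each of its sides by 6 mm, 1.5 mm above its plate
- bolt_top (a point): centre of the top of the locking bolt, an 11 mm steel pin standing 12 mm out of the bed in a notch in the middle of the pallet's front edge, machine (-62, 0, 42); it keeps the pallet from sliding forward. It moves: when the rocker snaps over, it sinks to 1 mm below the bed
- guard_hinge (a point): middle of the guard cover's hinge pin, machine (-52, -95, 80) mm; the pin lies along the machine's y. Axes as the machine's
- guard_lip (a point): middle of the front end of the guard cover's thumb lip; moves with the cover, 87 mm along the cover from the pin and 14 mm above that line. Cover: bare folded sheet, 50 mm wide, with two side cheeks; its lip (50 wide, 19 long, bent up 30 degrees, end rolled 5 thick) juts 22 mm past the box when shut, 72 mm above the bench, free air below: hook it from below with tilted fingers
- guard_cover (a joint): angle of the guard cover, rad: 0 shut along the panel; grows as the lip goes up and over to the rear; about 1.85 is balanced upright, stop at 2.18. About 70 g and little friction: let go earlier it falls shut, past upright it falls back to the stop and stays. Open, it reaches 165 mm above the bench
- release_rocker (a joint): angle of the black rocker, rad: 0 locked (front half up), 0.40 released (front half down). Snap switch: it resists with some 6 N at the press point, goes over by itself past 0.2 and stays; let go before that it springs back
- rocker_press (a point): point on the top face of the rocker's front half, 14 mm from its pivot, where to press; it sinks about 5.5 mm, square to the panel. Rocker 40 mm long up the slope, 24 wide, pivot at its middle, 38 mm down the slope from the guard's pin. Press square to the panel (fingers tilted 15 degrees, pointing down and rearward) or straight down
- work_pallet: loose metal pallet, plate 140 (x) x 84 (y) x 8 mm, about 0.37 kg, a black frog blank between two low jaws on its rear (+x) half. Origin: centre of its underside; starts locked at machine (0, 0, 30), axes as the machine's. Must slide forward at least 55 mm before it can rise; 1.5 mm play to each rail
- pallet_handle (a point): middle of the pallet's bar handle: bar 62 long (y), 10 thick (x), 13 high on two posts near its ends, 42 mm in front of the pallet's centre, 46 above its underside; 22 mm free under the bar, 50 mm between bar and hood at the start. Centre of mass about 17 mm behind it
- cork_mat: cork mat, 220 (x) x 170 (y) x 5 mm, fixed on the bench to the left or the right of the machine. Origin: centre of its underside
- sanding_block: brown sanding block, 42 x 85 x 28 mm, on the other side of the machine from the mat; leave alone. Origin: centre of its underside
- thumb_plane: small thumb plane, 22 x 66 x 26 mm, behind the control box; leave alone. Origin: centre of its underside
- spare_frog: loose white frog blank, 20 x 46 x 12 mm, behind the control box; leave alone. Origin: centre of its underside
- spool: small wooden thread spool, 29 mm wide, 40 high, upright, left of the hood; leave alone. Origin: centre of its underside

How it is judged:
By the outcome, as a careful person would: the job done as asked, in the order asked, and still so for the second after the job is handed in, with the robot touching nothing.
It also fails if it takes over 64 s, if anything falls off the work surface, if the arm or the gripper's body presses on something with over 40 N, if the wrist force passes 120 N, or if a joint passes its speed limit or range.

ROBOT

A 6-joint arm with a two-finger parallel gripper is mounted at the origin on a cart in front of the work surface, level with it; the furniture and walls round the work are solid. World frame = base frame: x ahead of the robot, y to its left, z up, the work surface at z = 0. Lengths are in m, angles in rad, forces in N, time in s.
With the tool pointing down it reaches from about 0.425 to 0.95 m from the base axis. Payload 3.5 kg.
Tool frame: the origin (TCP) lies midway between the tips of the shut fingers; the grasp point (between the pads) lies grasp_offset behind it (grasp_offset is the distance from the TCP to the grasp point, in m); z points along the fingers, y is the direction in which the jaws open and shut (so a half turn about z gives the same grasp; the last joint's range is limited). The gripper opens to 85 mm and grips with 20 to 120 N. Pads are 22 mm wide; open, the fingers measure 114 mm over their backs; the gripper's body (76 mm by 85 mm) begins 54 mm behind the grasp point. The pads swing forward as they close: fully open they stand 13 mm farther back than shut.
Start: joints at [-1.416, 0.286, 1.577, -0, 1.279, -0.15], TCP at [0.203, -0.644, 0.231] pointing down, gripper open.
Joint ranges: [-2.77, 2.77], [-0.9, 2.22], [0.21, 2.48], [-1.53, 4.67], [0.24, 2.81], [-2.84, 2.84]. Speed limits (rad/s): [2.79, 2.79, 3.14, 3.14, 3.14, 3.14].

INTERFACE

Orientations are given as a unit quaternion [x, y, z, w].
In Python, from plant import * gives the robot as it stands.
- The arm moves only by the tool jog_arm, never from a script. Its argument "targets" is text: rows parted by semicolons, each of 7 numbers parted by spaces: the shift along the world's x, y, z in mm, then the turn, a rotation vector about the world's x, y, z in degrees, then the gripper's target within -1 to 1 (fully open at 1, half-way at 0, shut at -1). A call has 1 to 10 rows; each row shifts and turns the pose as measured when the row begins; what a row does not reach is not made up. A row lasts 1/12 s, in which the tool goes at most 41.7 mm and 7.16 degrees, less where a joint would pass 70% of its speed; a pose out of reach is approached as far as the arm can. A call with a gripper value outside its range is refused whole. The fingers move at their own pace and stop on an object; "force" is the grip in N (left out, the last holds). Time passes only in rows, so rows that do not move let the fingers close. It gives the time, the measured TCP pose, the force and the opening at its end, in the units of the state.
- get_state(): the state, without advancing time (a new reading comes with each control period).
- read_camera(name): name is "scene" or "top" or "wrist"; returns a dict with "pixels" (480x640x3 uint8, blue, green, red), "mtx" (3x3 intrinsics, pixels), "world_from_camera" (4x4, takes a point from camera to world coordinates). Camera axes: x right, y up, looking along -z (the intrinsics and any distortion apply to the point x, -y, -z); pixel columns grow to the right and rows downward; lengths in m; the calibration is good to about 2 mm. A picture is of the moment at which its call begins. There is no depth.
- sign_off(): hands the job in, once; it reports no verdict.
Trained networks look in a picture, given as the dict that the camera call returned (one of the last four; its "shot" number tells which), for a name from the list of things; names that differ only in an ending like _2 or _b are one class to them, and where a whole thing is asked for, a point or a joint stands for the part that bears it (a point fixed in the world has none). Each returns a list of dicts, best first, with "p" (0 to 1); they miss things now and then, are a little off and sometimes report something else, mostly with a low value. They report only what shows in the picture. A call takes as long as a camera call.
- spot_in(target, picture): "uv" ([column, row] in pixels, amid what is visible of it).
- silhouettes(target, picture): "mask" (480x640 bool, what is visible of it) and "uv" ([column, row] in pixels, amid what is visible of it).
- mark_of(target, picture): "uv" ([column, row] in pixels: a listed point, or the origin of a listed thing).
The state is a dict: "time": time; "qpos": joint angles; "dq": joint speeds; "joint_efforts": joint torques, N m; "eef_pos": TCP position; "tcp_rot": TCP orientation; "contact_force": force on the tool from outside, world axes, zero at the start; "wrist_torque": the same for the moment, N m; "opening": opening from 0.0 (shut) to 1.0 (fully open).
Only numpy, scipy, OpenCV 4.12 (cv2) and the standard library are available. Lean on these libraries where they do the work, as an engineer would, in place of code of your own. Each camera call takes 0.05 s, during which the arm holds its last target.

## Working session

There is one attempt and no reset: what is moved stays moved. The work goes in short steps, Python scripts to look and compute and a tool call to move; the robot and the scene stay as the last step left them, time stands still between calls to the robot, and variables do not carry over. Pictures are saved under pics/ and viewed, and the job is handed in when it is done.

Besides the shell and the picture viewer there is one more tool, called after "Call:" as name(argument=value, ...) on one line, values as JSON. jog_arm: Moves the arm, as the interface text tells. Its arguments: {"type":"object","properties":{"targets":{"type":"string"},"force":{"type":"number"}},"required":["targets"]}

```bash
ls; mkdir -p pics; python3 - <<'E'
from plant import *
import cv2
s=get_state(); print(s)
for n in ["scene","top","wrist"]:
    p=read_camera(n); cv2.imwrite(f"pics/a_{n}.png",p["pixels"]); print(n,p["mtx"].tolist(),p["world_from_camera"].round(4).tolist(),[k for k in p])
    for t in ["slotting_machine","hood_edge","bolt_top","guard_hinge","guard_lip","rocker_press","work_pallet","pallet_handle","cork_mat"]:
        print(t,[(d["uv"],round(d["p"],2)) for d in mark_of(t,p)[:2]])
print(get_state()["time"])
E
```

```text
pics
{'time': 0.0, 'qpos': array([-1.41600231e+00,  2.87200802e-01,  1.57821915e+00,  5.40730566e-06,
        1.27859465e+00, -1.50007389e-01]), 'dq': array([-0.0013899 , -0.00131811,  0.00129777, -0.00052371,  0.00181194,
        0.00116535]), 'joint_efforts': array([ 1.14634736e-04, -4.05981445e+01, -2.92625087e+01, -1.33614453e-04,
        5.73022917e-03, -3.71978672e-06]), 'eef_pos': array([ 0.20248966, -0.64320575,  0.22990094]), 'tcp_rot': array([ 9.88408866e-01,  1.51810561e-01, -3.10130528e-07, -1.21097293e-03]), 'contact_force': array([ 0.22652736, -0.020915  ,  0.10621988]), 'wrist_torque': array([-0.01633305, -0.02529296,  0.00207438]), 'opening': 0.9988202246913112}
scene [[509.29184831906093, 0.0, 323.61293354678213], [0.0, 509.29184831906093, 242.41113192406752], [0.0, 0.0, 1.0]] [[-0.8354, 0.2382, -0.4954, 0.1304], [-0.5492, -0.3985, 0.7346, 0.7073], [-0.0224, 0.8857, 0.4637, 0.5482], [0.0, 0.0, 0.0, 1.0]] ['pixels', 'mtx', 'world_from_camera', 'shot']
slotting_machine [([299.3, 286.2], 0.68), ([283.7, 389.0], 0.62)]
hood_edge [([288.1, 255.5], 0.83), ([294.6, 277.0], 
[... 749 characters left out ...]
2, 249.3], 0.64)]
guard_lip [([327.6, 294.9], 0.92), ([199.9, 191.8], 0.5)]
rocker_press []
work_pallet [([268.4, 227.2], 0.91), ([370.4, 196.8], 0.39)]
pallet_handle [([267.3, 244.4], 0.62), ([317.8, 247.2], 0.34)]
cork_mat [([438.6, 293.2], 0.58), ([315.8, 244.1], 0.45)]
wrist [[342.0282831269894, 0.0, 317.87018824371853], [0.0, 342.0282831269894, 237.97478752688406], [0.0, 0.0, 1.0]] [[0.3001, 0.9024, 0.3092, 0.2821], [-0.9539, 0.2836, 0.098, -0.6187], [0.0008, -0.3244, 0.9459, 0.3736], [0.0, 0.0, 0.0, 1.0]] ['pixels', 'mtx', 'world_from_camera', 'shot']
slotting_machine []
hood_edge []
bolt_top []
guard_hinge []
guard_lip []
rocker_press []
work_pallet []
pallet_handle []
cork_mat []
1.5
```

View pics/a_top.png

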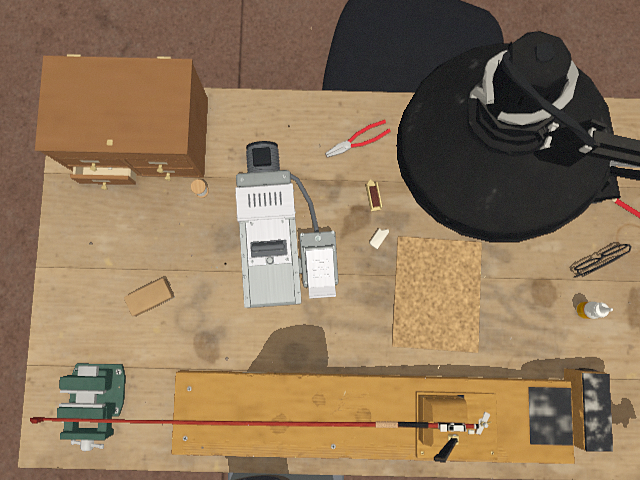

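View pics/a_scene.png

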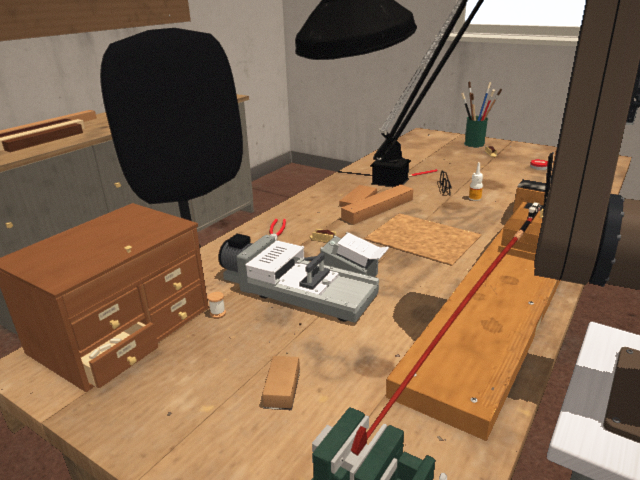

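```bash
python3 - <<'E'
import cv2
a=cv2.imread("pics/a_top.png"); cv2.imwrite("pics/b1.png",cv2.resize(a[130:320,225:355],None,fx=3.1,fy=3.1,interpolation=cv2.INTER_CUBIC))
a=cv2.imread("pics/a_scene.png"); cv2.imwrite("pics/b2.png",cv2.resize(a[220:330,210:400],None,fx=4,fy=4,interpolation=cv2.INTER_CUBIC))
a=cv2.imread("pics/a_top.png"); cv2.imwrite("pics/b3.png",cv2.resize(a[225:360,380:500],None,fx=4,fy=4,interpolation=cv2.INTER_CUBIC))
E
```

```text
(no output)
```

View pics/b1.png

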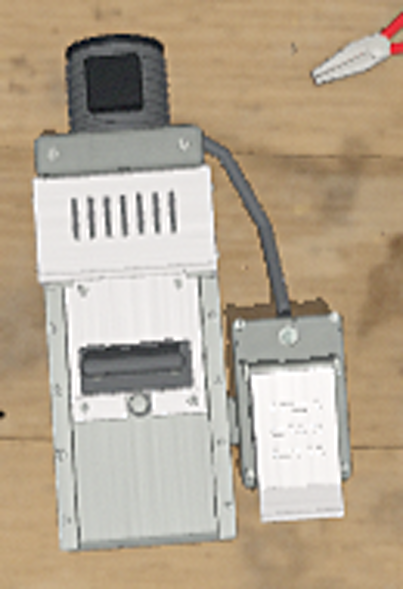

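View pics/b2.png

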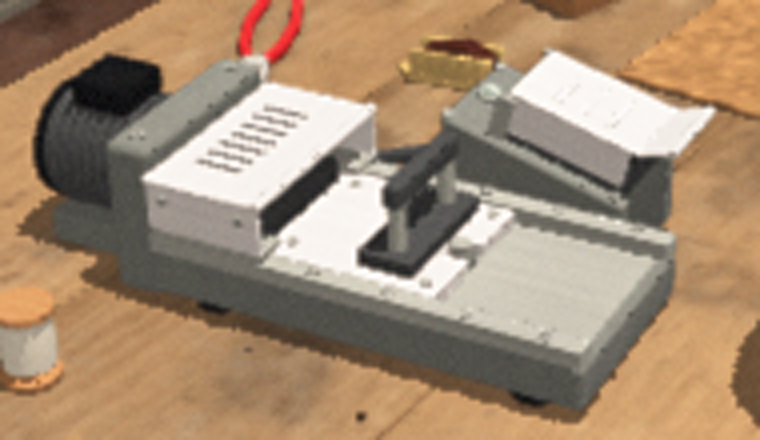

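View pics/b3.png

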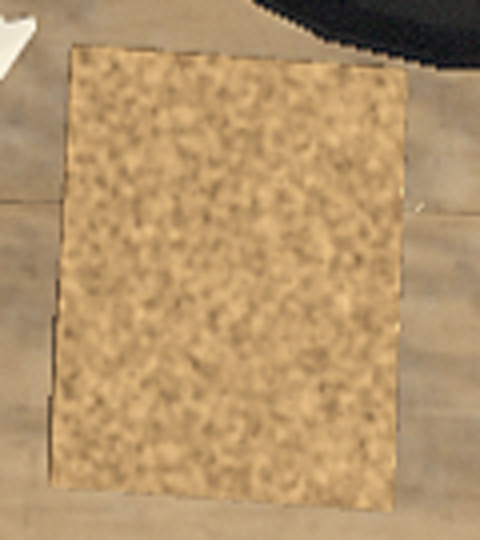

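```bash
cat > h.py <<'E'
import numpy as np
from scipy.optimize import least_squares
C={'top':(np.array([[542.04,0,303.42],[0,542.04,240.235],[0,0,1]]),np.array([[0.0229,0.991,-0.1321,0.4865],[-0.9997,0.0233,0.0017,-0.0347],[0.0047,0.1321,0.9912,1.0847],[0,0,0,1]])),
'scene':(np.array([[509.29,0,323.613],[0,509.29,242.411],[0,0,1]]),np.array([[-0.8354,0.2382,-0.4954,0.1304],[-0.5492,-0.3985,0.7346,0.7073],[-0.0224,0.8857,0.4637,0.5482],[0,0,0,1]]))}
def proj(P,K,T):
    q=(np.asarray(P)-T[:3,3])@T[:3,:3]
    return np.array([K[0,0]*q[0]/-q[2]+K[0,2], K[1,1]*(-q[1])/-q[2]+K[1,2]])
def ray(uv,K,T,z):
    d=T[:3,:3]@np.array([(uv[0]-K[0,2])/K[0,0],-(uv[1]-K[1,2])/K[1,1],-1]); c=T[:3,3]
    return c+d*(z-c[2])/d[2]
def m2w(p,m): # p=x,y,yaw ; m mm
    c,s=np.cos(p[2]),np.sin(p[2]); m=np.asarray(m)/1000
    return np.array([p[0]+c*m[0]-s*m[1],p[1]+s*m[0]+c*m[1],m[2]])
def fit(obs,p0):
    f=lambda p: np.concatenate([proj(m2w(p,m),*(C[c] if isinstance(c,str) else c))-uv for c,m,uv in obs])
    r=least_squares(f,p0,loss='soft_l1'); return r.x,f(r.x).reshape(-1,2)
E
python3 - <<'E'
from h import *
t=lambda u,v:(225+u/3.1,130+v/3.1)
s=lambda u,v:(210+u/4,220+v/4)
obs=[('top',(15,0,70),t(127,276)),('top',(-150,55,39),t(59,549)),('top',(-150,-55,39),t(238,537)),
('top',(-139.7,-70,71),t(262,522)),('top',(-139.7,-120,71),t(342,517)),('top',(-42,0,82.5),t(135,357)),
('scene',(-139.7,-70,71),s(655,158)),('scene',(-139.7,-120,71),s(713,108)),('scene',(-150,-55,39),s(675,240)),
('top',(-62,0,42),t(138,404))]
p,r=fit(obs,[0.55,0.05,0]); print(p,np.degrees(p[2])); print(r.round(1))
for k in('top','scene'):
  o=[x for x in obs if x[0]==k]
  print(k,fit(o,p)[0])
m=lambda u,v:(380+u/4,225+v/4)
mo=[('top',(110,85,5),m(72,46)),('top',(110,-85,5),m(406,70)),('top',(-110,-85,5),m(393,510)),('top',(-110,85,5),m(50,487))]
q,r=fit(mo,[0.5,-.25,0]); print(q,np.degrees(q[2])); print(r.round(1))
for n in [(-139.7,-95,71),(-52,-95,80),(-42,0,76)]: print(n,m2w(p,n))
E
```

```text
[0.64801268 0.03334602 0.08669111] 4.967034614837932
[[ 0.5 -1.2]
 [-0.5  0.2]
 [-0.9  0.4]
 [-0.9 -1.1]
 [ 0.1 -1.2]
 [-0.8  1.7]
 [ 4.9 -1.3]
 [ 0.3 -0. ]
 [ 1.4 -2.5]
 [ 0.1 -0.7]]
top [0.647237   0.03259949 0.08601869]
scene [0.65120433 0.03486049 0.05092535]
[ 0.52943398 -0.30526609 -0.04838864] -2.772464915029893
[[-0.5 -0.5]
 [ 0.4 -0.4]
 [ 0.5  0.7]
 [-0.4  0.2]]
(-139.7, -95, 71) [ 0.51706264 -0.07339281  0.071     ]
(-52, -95, 80) [ 0.6044333  -0.06579952  0.08      ]
(-42, 0, 76) [0.6061704  0.02970955 0.076     ]
```

```bash
python3 - <<'E'
import plant; print([n for n in dir(plant) if not n.startswith('_')]); print(getattr(plant,'grasp_offset',None))
from h import *
# lamp: points top (505,140) ; scene rim (355,35)
for z in (.2,.3,.4,.5,.6,.7):
    P=ray((505,145),*C['top'],z); print(z,P.round(3),proj(P,*C['scene']).round(0), ray((455,235),*C['top'],z).round(3))
E
```

```text
['Unreachable', 'get_state', 'grasp_offset', 'mark_of', 'read_camera', 'sign_off', 'silhouettes', 'spot_in']
0.0187
0.2 [ 0.775 -0.373  0.2  ] [349. 132.] [ 0.619 -0.286  0.2  ]
0.3 [ 0.742 -0.335  0.3  ] [352.  96.] [ 0.604 -0.258  0.3  ]
0.4 [ 0.71  -0.296  0.4  ] [357.  53.] [ 0.589 -0.229  0.4  ]
0.5 [ 0.677 -0.258  0.5  ] [362.   2.] [ 0.574 -0.201  0.5  ]
0.6 [ 0.644 -0.22   0.6  ] [368. -58.] [ 0.559 -0.172  0.6  ]
0.7 [ 0.612 -0.182  0.7  ] [ 375. -132.] [ 0.544 -0.144  0.7  ]
```

Call:
jog_arm(targets="16 35 0 0 0 -2.5 -1;16 35 0 0 0 -2.5 -1;16 35 0 0 0 -2.5 -1;16 35 0 0 0 -2.5 -1;16 35 0 0 0 -2.5 -1;16 35 0 0 0 0 -1;16 35 0 0 0 0 -1;16 35 0 0 0 0 -1;16 35 0 0 0 0 -1;16 35 0 0 0 0 -1", force=60)

```text
time: 2.33
eef_pos: [0.3619, -0.2853, 0.2298]
tcp_rot: [1.0, 0.031, 0.0, 0.002]
contact_force: [0.2, -1.0, 0.0]
opening: -0.001
```

Call:
jog_arm(targets="16 35 0 0 0 1.4 -1;16 35 0 0 0 0 -1;16 35 0 0 0 0 -1;18 35 0 0 0 0 -1;18 35 0 0.6 -7 0 -1;18 30 0 0.6 -7 0 -1;0 0 0 0.6 -7 0 -1;0 0 0 0.6 -7 0 -1")

```text
time: 3.0
eef_pos: [0.4729, -0.062, 0.236]
tcp_rot: [0.967, 0.047, 0.252, -0.008]
contact_force: [-0.4, 0.9, 0.2]
opening: -0.002
```

```bash
python3 - <<'E'
from plant import *
from scipy.spatial.transform import Rotation as R
s=get_state(); print(s['qpos'].round(3), R.from_quat(s['tcp_rot']).as_matrix().round(3).tolist(),s['eef_pos'])
E
```

```text
[-0.487 -0.464  2.324  0.35   0.873  0.816] [[0.869, 0.096, 0.486], [0.088, -0.995, 0.04], [0.488, 0.008, -0.873]] [ 0.47292101 -0.06198964  0.2360269 ]
```

```bash
python3 - <<'E'
from plant import *
import cv2, pickle
p=read_camera("wrist"); cv2.imwrite("pics/c_wrist.png",p["pixels"]); pickle.dump(p,open("c_wrist.pkl","wb"))
for t in ["guard_lip","guard_hinge","hood_edge","bolt_top","pallet_handle"]: print(t,[(d["uv"],round(d["p"],2)) for d in mark_of(t,p)[:2]])
E
```

```text
guard_lip [([331.4, 256.2], 0.93)]
guard_hinge [([332.7, 170.0], 0.98)]
hood_edge [([242.1, 113.3], 0.91), ([43.7, 240.6], 0.29)]
bolt_top [([243.8, 189.3], 0.68)]
pallet_handle [([423.0, 109.2], 0.3)]
```

View pics/c_wrist.png

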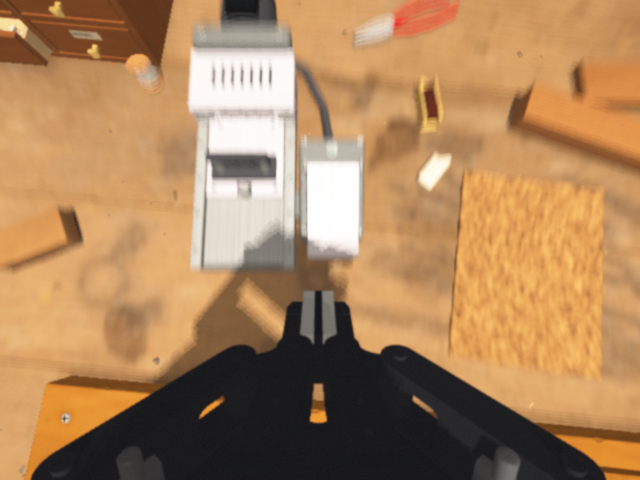

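```bash
python3 - <<'E'
from h import *; import pickle
p=pickle.load(open("c_wrist.pkl","rb")); W=(p["mtx"],p["world_from_camera"])
o=[(W,(-139.7,-95,71),(331.4,256.5)),(W,(-52,-95,80),(332.7,170)),(W,(15,0,68),(242.1,113.3)),(W,(-62,0,42),(243.8,189.3)),(W,(-150,55,39),(192,268)),(W,(-150,-55,39),(293,267))]
q,r=fit(o,[.6475,.033,.087]); print(q,np.degrees(q[2]),r.round(1).tolist())
print("mat corners", [ray(uv,*W,.005).round(3).tolist() for uv in [(463,170),(604,187),(600,378),(450,355)]])
E
```

```text
[0.64921251 0.03391023 0.08929851] 5.116427541347318 [[0.9, 0.4], [-0.0, -2.2], [0.2, -2.1], [0.2, -0.5], [-3.5, 1.2], [-0.1, 3.0]]
mat corners [[0.649, -0.226, 0.005], [0.645, -0.398, 0.005], [0.422, -0.382, 0.005], [0.43, -0.216, 0.005]]
```

Call:
jog_arm(targets="-2 -3 -35 0 0 0 -1;-2 -3 -35 0 0 0 -1;-2 -3 -35 0 0 0 -1;0 -3 -35 0.2 -2 0 -1;0 0 -15 0.4 -4 0 -1;0 0 -5 0.6 -6 0 -1;0 0 0 0.6 -6 0 -1")

```text
time: 3.88
eef_pos: [0.4999, -0.0887, 0.0921]
tcp_rot: [0.931, 0.046, 0.36, -0.014]
contact_force: [0.6, 0.2, 0.7]
opening: -0.001
```

```bash
python3 - <<'E'
from plant import *
from scipy.spatial.transform import Rotation as R
s=get_state(); print(s['qpos'].round(3), R.from_quat(s['tcp_rot']).as_matrix().round(3).tolist(),s['eef_pos'])
E
```

```text
[-0.596 -0.173  2.481  1.137  0.489 -0.071] [[0.736, 0.097, 0.67], [0.076, -0.995, 0.06], [0.673, 0.006, -0.74]] [ 0.49985136 -0.08868644  0.09208925]
```

Call:
jog_arm(targets="-3 4 -12 -0.3 2.5 0 -1;-3 4 -12 0 0 0 -1;-3 3 -8 0 0 0 -1")

```text
time: 4.13
eef_pos: [0.4966, -0.0826, 0.0607]
tcp_rot: [0.939, 0.045, 0.341, -0.013]
contact_force: [0.0, 0.2, 0.1]
opening: -0.004
```

```bash
python3 - <<'E'
from plant import *
from scipy.spatial.transform import Rotation as R
s=get_state(); print(s['qpos'].round(3), R.from_quat(s['tcp_rot']).as_matrix().round(3).tolist(),s['eef_pos'])
E
```

```text
[-0.57  -0.098  2.48   1.183  0.437 -0.121] [[0.763, 0.094, 0.639], [0.076, -0.996, 0.055], [0.642, 0.007, -0.767]] [ 0.49656817 -0.08262244  0.06072603]
```

```bash
cat > sim.py <<'E'
import numpy as np
def cover(phi):
    a=np.pi+np.radians(15)-phi
    d=np.array([np.cos(a),np.sin(a)]); n=np.array([np.sin(a),-np.cos(a)])  # n: 'above' the cover
    pts=[]
    for s in np.linspace(10,70.5,60): pts.append((s,4.5,1))
    for s in np.linspace(0,1,20): pts.append((70.5+16.5*s,4.5+9.5*s,1 if s<.85 else 2.5))
    return [(np.array([-52,80])+d*s+n*h,r) for s,h,r in pts]
def phi_of(tcp,tilt):
    t=np.array([np.sin(tilt),-np.cos(tilt)]); n=np.array([np.cos(tilt),np.sin(tilt)])
    for ph in np.radians(np.arange(0,126,1)):
        ok=True
        for i,(p,r) in enumerate(cover(ph)):
            q=p-tcp; u=q@t; v=q@n
            if u<r and abs(v)<11+r: ok=False; last=i; break
        if ok: return np.degrees(ph)
    return None
if __name__=="__main__":
    print("lip0",cover(0)[-1],"root",cover(0)[59])
    tilt=np.radians(40)
    p=np.array([-141.,47.])
    for step in [(0,0)]+[(0,10)]*5+[(4,10)]*3+[(8,8)]*4+[(10,5)]*5+[(10,0)]*4:
        p=p+step; print(p,phi_of(p,tilt))
E
python3 sim.py
```

```text
lip0 (array([-139.65901352,   71.00570464]), 2.5) root (array([-121.26245646,   66.09992354]), 1)
[-141.   47.] 0.0
[-141.   57.] 4.0
[-141.   67.] 11.0
[-141.   77.] 0.0
[-141.   87.] 0.0
[-141.   97.] 0.0
[-137.  107.] 0.0
[-133.  117.] 0.0
[-129.  127.] 0.0
[-121.  135.] 0.0
[-113.  143.] 0.0
[-105.  151.] 0.0
[-97. 159.] 0.0
[-87. 164.] 0.0
[-77. 169.] 0.0
[-67. 174.] 0.0
[-57. 179.] 0.0
[-47. 184.] 0.0
[-37. 184.] 0.0
[-27. 184.] 0.0
[-17. 184.] 0.0
[ -7. 184.] 0.0
```

```bash
cat >> sim.py <<'E'
def run(p,steps,tilt):
    p=np.array(p,float); ph=0
    t=np.array([np.sin(tilt),-np.cos(tilt)]); n=np.array([np.cos(tilt),np.sin(tilt)])
    for s in steps:
        p=p+s
        # substeps
        hit=None
        while ph<126:
            c=[(i,(q-p)@t,(q-p)@n,r) for i,(q,r) in enumerate(cover(np.radians(ph)))]
            h=[k for k in c if k[1]<k[3] and abs(k[2])<11+k[3]]
            if not h: break
            hit=h[-1]; ph+=.5
        print(p,ph,hit and (hit[0],round(hit[1],1),round(hit[2],1)))
E
python3 - <<'E'
from sim import *
run((-138,47),[(0,0)]+[(0,10)]*4+[(4,10)]*4+[(8,8)]*4+[(10,5)]*4+[(10,0)]*4,np.radians(40))
print()
run((-138,47),[(0,0)]+[(0,10)]*3+[(3,10)]*2+[(6,8)]*2+[(10,7)]*6+[(10,0)]*3,np.radians(38))
E
```

```text
[-138.   47.] 0 None
[-138.   57.] 6.5 (79, np.float64(-19.1), np.float64(13.3))
[-138.   67.] 12.5 (79, np.float64(-18.2), np.float64(13.2))
[-138.   77.] 18.0 (79, np.float64(-16.1), np.float64(13.1))
[-138.   87.] 23.0 (79, np.float64(-13.0), np.float64(12.9))
[-134.   97.] 30.5 (79, np.float64(-13.6), np.float64(13.5))
[-130.  107.] 37.0 (79, np.float64(-12.3), np.float64(13.2))
[-126.  117.] 43.5 (79, np.float64(-10.0), np.float64(13.3))
[-122.  127.] 50.0 (78, np.float64(-5.6), np.float64(13.4))
[-114.  135.] 58.0 (72, np.float64(0.4), np.float64(12.0))
[-106.  143.] 65.0 (77, np.float64(-2.4), np.float64(13.1))
[-98. 151.] 72.5 (78, np.float64(0.1), np.float64(13.5))
[-90. 159.] 77.0 (79, np.float64(2.5), np.float64(9.4))
[-80. 164.] 81.0 (79, np.float64(2.3), np.float64(4.2))
[-70. 169.] 85.0 (79, np.float64(2.4), np.float64(-1.2))
[-60. 174.] 88.0 (79, np.float64(2.1), np.float64(-8.1))
[-50. 179.] 88.0 None
[-40. 179.] 88.0 None
[-30. 179.] 88.0 None
[-20. 179.] 88.0 None
[-10. 179.] 88.0 None

[-138.   47.] 0.5 (79, np.float64(-19.9), np.float64(13.5))
[-138.   57.] 7.0 (7
[... 227 characters left out ...]
2.   97.] 32.0 (79, np.float64(-16.3), np.float64(13.5))
[-126.  105.] 38.5 (79, np.float64(-17.6), np.float64(13.0))
[-120.  113.] 46.0 (62, np.float64(-1.4), np.float64(11.9))
[-110.  120.] 56.0 (61, np.float64(-3.7), np.float64(11.7))
[-100.  127.] 66.0 (60, np.float64(-4.0), np.float64(11.5))
[-90. 134.] 76.5 (57, np.float64(-1.0), np.float64(11.9))
[-80. 141.] 86.5 (60, np.float64(0.1), np.float64(11.7))
[-70. 148.] 94.0 (65, np.float64(0.8), np.float64(12.0))
[-60. 155.] 99.5 (72, np.float64(1.0), np.float64(11.9))
[-50. 155.] 106.0 (73, np.float64(0.7), np.float64(11.8))
[-40. 155.] 112.0 (77, np.float64(0.0), np.float64(13.4))
[-30. 155.] 119.0 (79, np.float64(2.4), np.float64(13.3))
```

Call:
jog_arm(targets="0 4 -7 0 0 0 -1;0 3 -7 0 0 0 -1;7 2 0 0 0 0 -1;7 0 0 0 0 0 -1;7 0 0 0 0 0 -1")

```text
time: 4.55
eef_pos: [0.5236, -0.0769, 0.0455]
tcp_rot: [0.939, 0.045, 0.339, -0.014]
contact_force: [-39.3, -3.3, 5.4]
opening: -0.007
```

```bash
cat > st.py <<'E'
from plant import *
import numpy as np
from scipy.spatial.transform import Rotation as R
M=(.648,.0335,np.radians(5.0))
def st():
    s=get_state(); e=s['eef_pos']; c,sn=np.cos(M[2]),np.sin(M[2]); d=e[:2]-M[:2]
    m=R.from_quat(s['tcp_rot']).as_matrix()
    print('t',round(s['time'],2),'mach mm',np.round([1e3*(c*d[0]+sn*d[1]),1e3*(-sn*d[0]+c*d[1]),1e3*e[2]],1),'tz',m[:,2].round(3),'ty',m[:,1].round(3),'q',s['qpos'].round(3),'F',s['contact_force'].round(1),'op',round(s['opening'],3))
if __name__=="__main__": st()
E
python3 st.py; python3 - <<'E'
from plant import *
import cv2
p=read_camera("scene"); cv2.imwrite("pics/d.png",cv2.resize(p["pixels"][180:340,200:460],None,fx=3,fy=3,interpolation=cv2.INTER_CUBIC))
E
```

```text
t 4.55 mach mm [-133.6  -99.2   45.5] tz [ 0.637  0.057 -0.769] ty [ 0.094 -0.996  0.004] q [-0.516  0.006  2.421  1.285  0.389 -0.189] F [-39.3  -3.3   5.4] op -0.007
```

View pics/d.png

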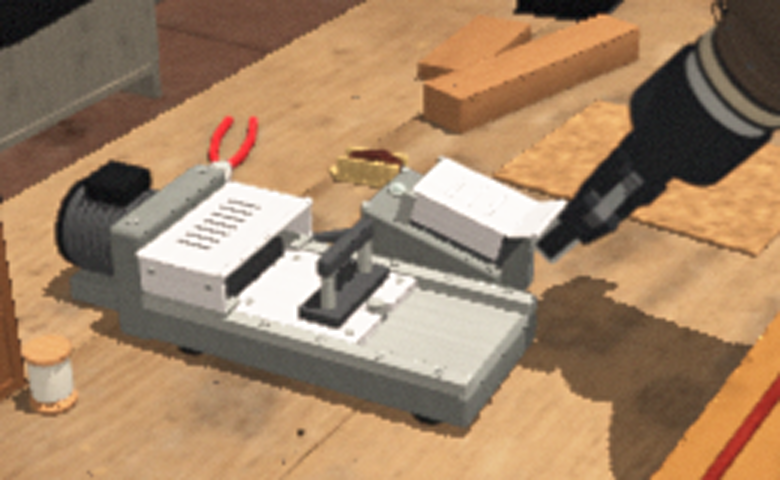

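Call:
jog_arm(targets="-5 0 0 0 0 0 -1;0 0 1 0 0 0 -1")

```text
time: 4.77
eef_pos: [0.5204, -0.0774, 0.0463]
tcp_rot: [0.94, 0.046, 0.339, -0.014]
contact_force: [-1.1, -0.4, 0.5]
opening: 0.002
```

```bash
python3 st.py
```

```text
t 4.77 mach mm [-136.8  -99.4   46.3] tz [ 0.636  0.057 -0.77 ] ty [ 0.096 -0.995  0.005] q [-0.522 -0.003  2.427  1.274  0.393 -0.183] F [-1.1 -0.4  0.5] op 0.002
```

Call:
jog_arm(targets="-1 1 8 0 0 0 -1;0 1 8 0 0 0 -1;0 1 8 0 0 0 -1;0 1 8 0 0 0 -1")

```text
time: 5.1
eef_pos: [0.5207, -0.075, 0.0803]
tcp_rot: [0.94, 0.045, 0.339, -0.013]
contact_force: [0.1, -0.7, -0.4]
opening: -0.001
```

```bash
python3 st.py; python3 - <<'E'
from plant import *
import cv2
p=read_camera("scene"); cv2.imwrite("pics/e.png",cv2.resize(p["pixels"][180:340,200:460],None,fx=3,fy=3,interpolation=cv2.INTER_CUBIC))
E
```

```text
t 5.1 mach mm [-136.3  -96.9   80.3] tz [ 0.635  0.055 -0.77 ] ty [ 0.093 -0.996  0.006] q [-0.514 -0.095  2.425  1.072  0.423  0.044] F [ 0.1 -0.7 -0.4] op -0.001
```

View pics/e.png

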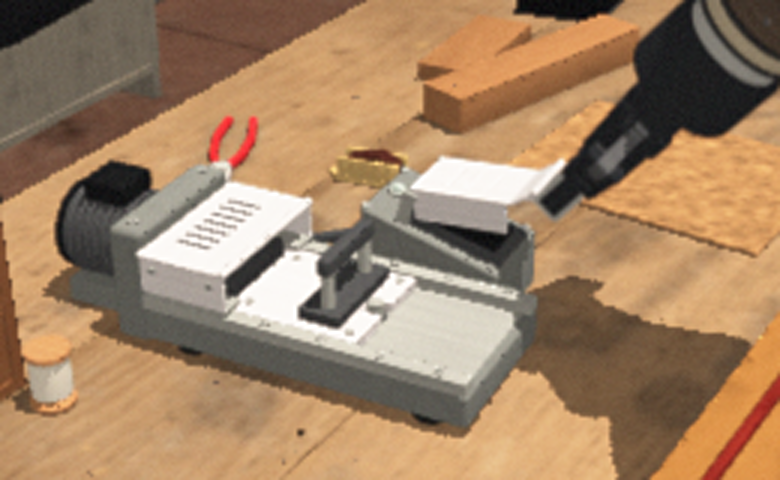

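Call:
jog_arm(targets="3 0 9 0 0 0 -1;3 0 9 0 0 0 -1;5 0 8 0 0 0 -1;6 1 8 0 0 0 -1;8 1 7 0 0 0 -1;8 1 6 0 0 0 -1;8 1 6 0 0 0 -1")

```text
time: 5.73
eef_pos: [0.5656, -0.0722, 0.1411]
tcp_rot: [0.938, 0.046, 0.343, -0.012]
contact_force: [0.4, -0.4, -0.2]
opening: 0.0
```

```bash
python3 st.py; python3 - <<'E'
from plant import *
import cv2
p=read_camera("scene"); cv2.imwrite("pics/f.png",cv2.resize(p["pixels"][180:340,200:460],None,fx=3,fy=3,interpolation=cv2.INTER_CUBIC))
E
```

```text
t 5.73 mach mm [-91.3 -98.1 141.1] tz [ 0.642  0.053 -0.765] ty [ 0.093 -0.996  0.009] q [-0.454 -0.119  2.308  0.827  0.464  0.359] F [ 0.4 -0.4 -0.2] op 0.0
```

View pics/f.png

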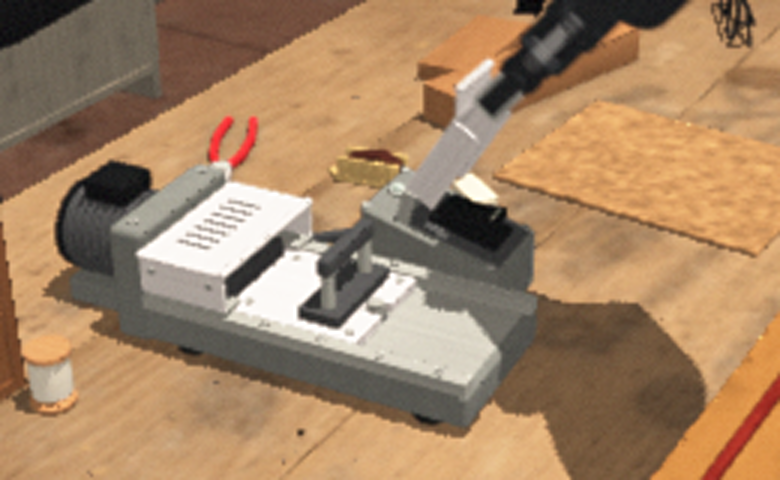

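Call:
jog_arm(targets="9 1 4 0 0 0 -1;9 1 3 0 0 0 -1;9 1 1 0 0 0 -1;9 1 0 0 0 0 -1;8 1 0 0 0 0 -1;8 1 0 0 0 0 -1;5 0 0 0 0 0 -1;0 0 0 0 0 0 -1")

```text
time: 6.45
eef_pos: [0.6306, -0.0666, 0.1526]
tcp_rot: [0.937, 0.046, 0.345, -0.011]
contact_force: [-0.3, -0.6, 0.6]
opening: -0.004
```

```bash
python3 st.py; python3 - <<'E'
from plant import *
import cv2
p=read_camera("scene"); cv2.imwrite("pics/g.png",cv2.resize(p["pixels"][180:340,200:460],None,fx=3,fy=3,interpolation=cv2.INTER_CUBIC))
E
```

```text
t 6.45 mach mm [-26.1 -98.2 152.6] tz [ 0.646  0.052 -0.761] ty [ 0.094 -0.995  0.012] q [-0.382  0.011  2.161  0.768  0.429  0.47 ] F [-0.3 -0.6  0.6] op -0.004
```

View pics/g.png

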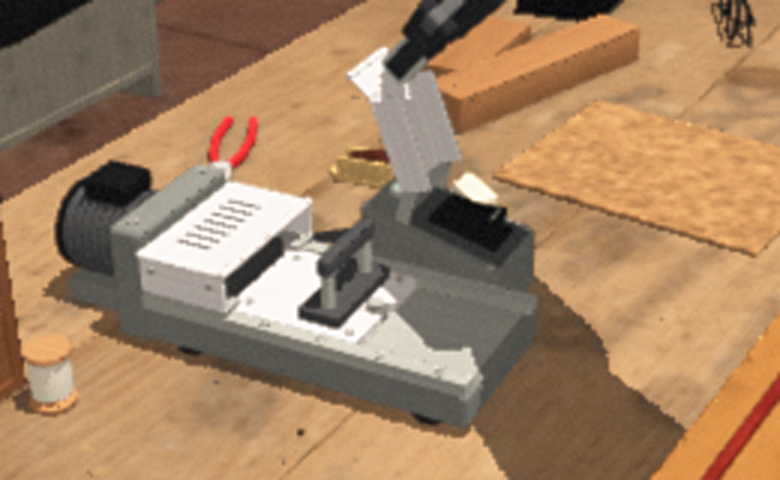

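Call:
jog_arm(targets="-15 -1 0 0 0 0 -1;-25 -2 0 0 0 0 -1;-30 -2 0 -0.6 6.2 0 -1;-20 -2 0 -0.6 6.2 0 -1;0 0 0 -0.6 6.2 0 -1;0 0 0 -0.6 6.2 0 -1;0 0 0 0 0 0 -1")

```text
time: 7.08
eef_pos: [0.5376, -0.0723, 0.1475]
tcp_rot: [0.99, 0.047, 0.134, -0.003]
contact_force: [0.3, 0.2, 0.7]
opening: -0.002
```

```bash
python3 st.py; python3 - <<'E'
from plant import *
import cv2,pickle
D={}
for n in ("wrist","scene","top"):
    p=read_camera(n); D[n]=p
    cv2.imwrite(f"pics/h_{n}.png",p["pixels"])
    print(n,[(t,[(d["uv"],round(d["p"],2)) for d in mark_of(t,p)[:2]]) for t in ["rocker_press","guard_lip","guard_hinge"]])
pickle.dump(D,open("h.pkl","wb"))
cv2.imwrite("pics/h_s.png",cv2.resize(D["scene"]["pixels"][180:340,200:460],None,fx=3,fy=3,interpolation=cv2.INTER_CUBIC))
E
```

```text
t 7.08 mach mm [-119.2  -95.8  147.5] tz [ 0.265  0.018 -0.964] ty [ 0.094 -0.996  0.007] q [-0.374 -0.055  2.13   0.155  0.828  1.01 ] F [0.3 0.2 0.7] op -0.002
wrist [('rocker_press', [([320.0, 249.7], 0.56)]), ('guard_lip', [([313.4, 53.8], 0.86), ([454.3, 162.1], 0.24)]), ('guard_hinge', [([314.6, 181.0], 0.64)])]
scene [('rocker_press', [([362.8, 248.6], 0.65), ([320.1, 237.2], 0.34)]), ('guard_lip', [([323.5, 200.8], 0.74), ([339.5, 244.9], 0.22)]), ('guard_hinge', [([341.3, 245.5], 0.65)])]
top [('rocker_press', [([318.8, 275.6], 0.55)]), ('guard_lip', [([316.0, 217.7], 0.55)]), ('guard_hinge', [([316.1, 249.0], 0.66)])]
```

View pics/h_wrist.png

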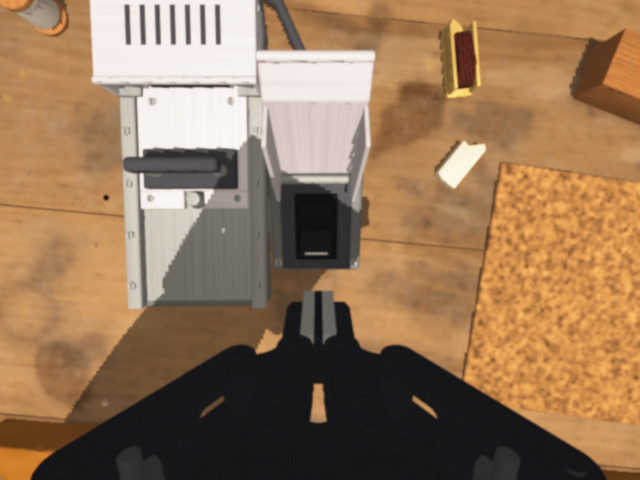

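View pics/h_s.png

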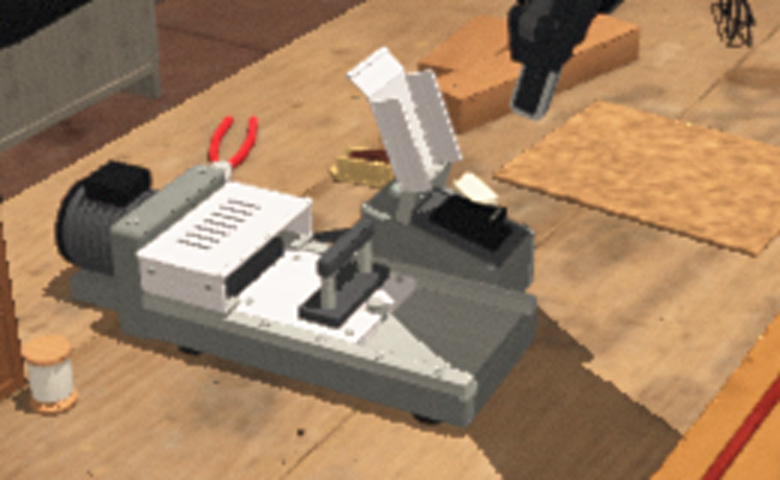

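```bash
python3 - <<'E'
from h import *; import pickle
D=pickle.load(open("h.pkl","rb")); p=D["wrist"]; W=(p["mtx"],p["world_from_camera"])
o=[(W,(15,0,69),(176,82)),(W,(-62,0,42),(195,199)),(W,(-150,55,39),(130,307)),(W,(-150,-55,39),(268,306))]
q,r=fit(o,[.648,.0335,.087]); print(q,np.degrees(q[2]),r.round(1).tolist())
S=[(k,(D[k]["mtx"],D[k]["world_from_camera"])) for k in D]
uv={'wrist':(320,249.7),'scene':(362.8,248.6),'top':(318.8,275.6)}
f=lambda P:np.concatenate([proj(P,*T)-uv[k] for k,T in S])
r=least_squares(f,[.55,-.07,.06]); print(r.x,r.fun.round(1))
M=(.648,.0335,np.radians(5))
def w2m(P,M=M):
    c,s=np.cos(M[2]),np.sin(M[2]); d=P[:2]-M[:2]; return np.round([1e3*(c*d[0]+s*d[1]),1e3*(-s*d[0]+c*d[1]),1e3*P[2]],1)
print(w2m(r.x), w2m(r.x,q))
a=np.radians(15)
for h in (-14,-10,-6):
  for s in (18,38,52,58):
    m=(-52-s*np.cos(a)-h*np.sin(a),-95,80-s*np.sin(a)+h*np.cos(a)); print(h,s,np.round(m,1),proj(m2w(M,m),*W).round(1),proj(m2w(q,m),*W).round(1))
E
```

```text
[0.64752453 0.03329285 0.10626247] 6.088391318188002 [[0.3, -1.4], [-0.8, -1.5], [-0.3, 3.3], [0.8, 2.4]]
[ 0.55760405 -0.07170158  0.06888877] [-1.3 -0.4  2.2  0.1  2.6 -0.9]
[-99.2 -96.9  68.9] [-100.5  -94.9   68.9]
-14 18 [-65.8 -95.   61.8] [316.2 201.6] [318.2 199.7]
-14 38 [-85.1 -95.   56.6] [316.  228.4] [318.5 226.6]
-14 52 [-98.6 -95.   53. ] [315.9 246.4] [318.6 244.6]
-14 58 [-104.4  -95.    51.5] [315.8 253.9] [318.7 252.2]
-10 18 [-66.8 -95.   65.7] [316.2 202.8] [318.3 200.9]
-10 38 [-86.1 -95.   60.5] [316. 230.] [318.5 228.2]
-10 52 [-99.6 -95.   56.9] [315.9 248.3] [318.7 246.5]
-10 58 [-105.4  -95.    55.3] [315.8 255.9] [318.8 254.1]
-6 18 [-67.8 -95.   69.5] [316.3 204.1] [318.3 202.2]
-6 38 [-87.2 -95.   64.4] [316.  231.7] [318.6 229.8]
-6 52 [-100.7  -95.    60.7] [315.9 250.2] [318.8 248.4]
-6 58 [-106.5  -95.    59.2] [315.8 257.9] [318.8 256.1]
```

```bash
python3 - <<'E'
import cv2
a=cv2.imread("pics/h_wrist.png"); cv2.imwrite("pics/h_w2.png",cv2.resize(a[160:285,260:380],None,fx=4.5,fy=4.5,interpolation=cv2.INTER_CUBIC))
E
```

```text
(no output)
```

View pics/h_w2.png

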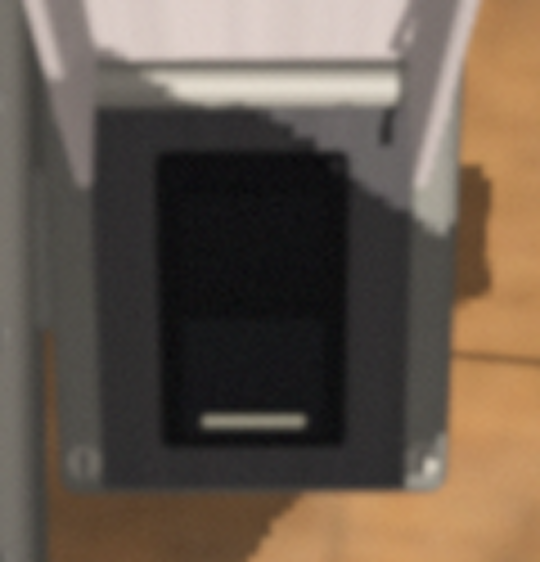

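Call:
jog_arm(targets="4 0.5 -18 0 0 0 -1;4 0.5 -18 0 0 0 -1;4 0.5 -17 0 0 0 -1;3 0.5 -12 0 0 0 -1;1 0 -5 0 0 0 -1;0 0 0 0 0 0 -1")

```text
time: 8.18
eef_pos: [0.5535, -0.0704, 0.0753]
tcp_rot: [0.99, 0.047, 0.136, -0.003]
contact_force: [-0.2, -0.0, -0.5]
opening: 0.0
```

```bash
python3 st.py
```

```text
t 8.18 mach mm [-103.2  -95.3   75.3] tz [ 0.27   0.018 -0.963] ty [ 0.093 -0.996  0.008] q [-0.359  0.092  2.136  0.181  0.671  0.989] F [-0.2 -0.  -0.5] op 0.0
```

Call:
jog_arm(targets="0.7 0 -2.5 0 0 0 -1;0.7 0 -2.5 0 0 0 -1;0.5 0 -2 0 0 0 -1;0.5 0 -1.5 0 0 0 -1")

```text
time: 8.52
eef_pos: [0.5572, -0.0709, 0.0685]
tcp_rot: [0.989, 0.047, 0.138, -0.002]
contact_force: [0.7, 0.5, 0.8]
opening: 0.006
```

Call:
jog_arm(targets="0.3 0 -1.3 0 0 0 -1;0.3 0 -1.3 0 0 0 -1")

```text
time: 8.68
eef_pos: [0.5571, -0.0709, 0.0668]
tcp_rot: [0.989, 0.048, 0.137, -0.002]
contact_force: [-6.4, -0.9, 4.1]
opening: 0.003
```

Call:
jog_arm(targets="-0.5 0 -1 0 0 0 -1")

```text
time: 8.77
eef_pos: [0.5566, -0.071, 0.0663]
tcp_rot: [0.989, 0.048, 0.137, -0.002]
contact_force: [-0.7, 0.5, 2.5]
opening: -0.0
```

```bash
python3 st.py; python3 - <<'E'
from plant import *
import cv2
p=read_camera("scene"); cv2.imwrite("pics/i.png",cv2.resize(p["pixels"][170:290,300:440],None,fx=5,fy=5,interpolation=cv2.INTER_CUBIC))
p=read_camera("wrist"); cv2.imwrite("pics/i2.png",p["pixels"])
E
python3 st.py
```

```text
t 8.77 mach mm [-100.1  -96.2   66.3] tz [ 0.27   0.017 -0.963] ty [ 0.095 -0.995  0.009] q [-0.358  0.115  2.132  0.184  0.652  0.983] F [-0.7  0.5  2.5] op -0.0
t 8.87 mach mm [-100.   -96.1   66.2] tz [ 0.271  0.017 -0.962] ty [ 0.095 -0.995  0.009] q [-0.358  0.115  2.132  0.184  0.651  0.983] F [-1.5  0.7  2.6] op -0.003
```

View pics/i.png

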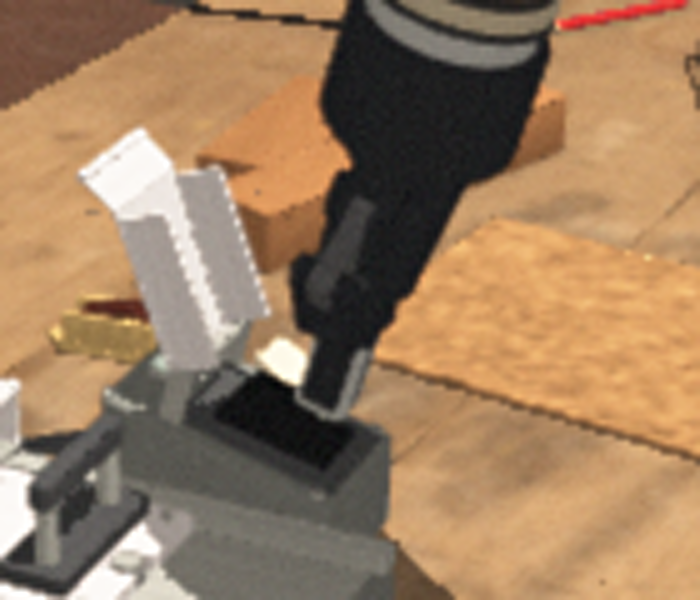

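View pics/i2.png

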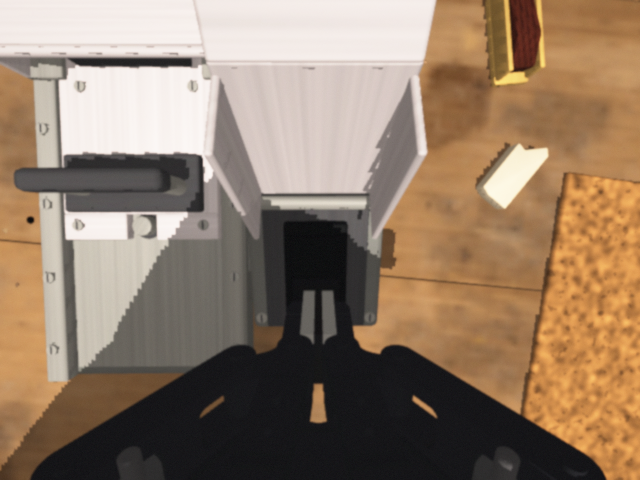

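Call:
jog_arm(targets="-1 0 0.5 0 0 0 -1;-1 0 -0.8 0 0 0 -1;0.2 0 -1 0 0 0 -1;0.2 0 -1 0 0 0 -1")

```text
time: 9.2
eef_pos: [0.5558, -0.0711, 0.0653]
tcp_rot: [0.989, 0.048, 0.138, -0.002]
contact_force: [-3.8, -1.3, 2.0]
opening: 0.001
```

```bash
python3 st.py
```

```text
t 9.2 mach mm [-100.9  -96.1   65.3] tz [ 0.273  0.017 -0.962] ty [ 0.095 -0.995  0.01 ] q [-0.359  0.114  2.135  0.186  0.647  0.98 ] F [-3.8 -1.3  2. ] op 0.001
```

Call:
jog_arm(targets="0 0 -1.5 0 0 0 -1;0 0 -1.5 0 0 0 -1")

```text
time: 9.37
eef_pos: [0.5556, -0.0712, 0.0617]
tcp_rot: [0.989, 0.048, 0.138, -0.002]
contact_force: [0.3, 0.5, -0.3]
opening: 0.001
```

Call:
jog_arm(targets="0 0 -1.8 0 0 0 -1")

```text
time: 9.45
eef_pos: [0.5559, -0.0712, 0.0605]
tcp_rot: [0.989, 0.048, 0.138, -0.002]
contact_force: [-14.0, 1.6, 22.7]
opening: 0.002
```

Call:
jog_arm(targets="-1 0 4 0 0 0 -1;-5 0 12 0 0 0 -1;-10 0 25 0 0 0 -1;-10 0 30 0 0 0 -1;-5 0 30 0 0 0 -1;0 0 0 0 0 0 -1")

```text
time: 9.95
eef_pos: [0.5229, -0.0707, 0.1615]
tcp_rot: [0.989, 0.047, 0.137, -0.003]
contact_force: [0.9, 0.0, 0.7]
opening: 0.0
```

```bash
python3 st.py; python3 - <<'E'
from plant import *
import cv2,pickle
p=read_camera("wrist"); cv2.imwrite("pics/j.png",p["pixels"]); pickle.dump(p,open("j.pkl","wb"))
q=read_camera("scene"); cv2.imwrite("pics/j2.png",cv2.resize(q["pixels"][180:310,260:420],None,fx=4.5,fy=4.5,interpolation=cv2.INTER_CUBIC))
print([(t,[(d["uv"],round(d["p"],2)) for d in mark_of(t,p)[:2]]) for t in ["bolt_top","pallet_handle","work_pallet"]])
E
```

```text
t 9.95 mach mm [-133.7  -92.9  161.5] tz [ 0.271  0.018 -0.963] ty [ 0.094 -0.996  0.008] q [-0.384 -0.113  2.156  0.157  0.856  1.003] F [0.9 0.  0.7] op 0.0
[('bolt_top', []), ('pallet_handle', [([183.9, 151.8], 0.96)]), ('work_pallet', [([206.6, 108.4], 0.7)])]
```

View pics/j.png

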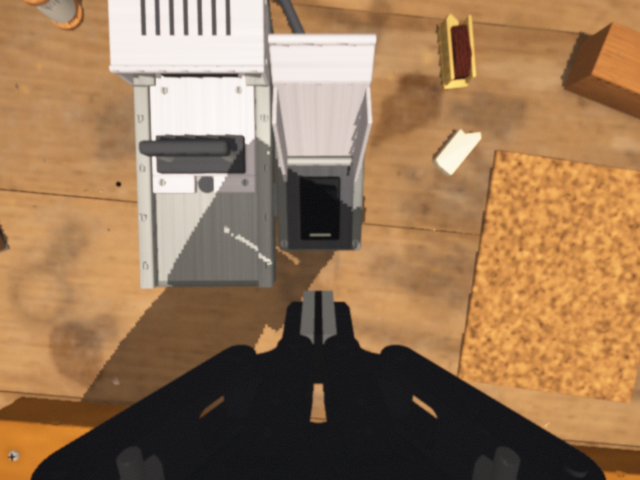

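View pics/j2.png

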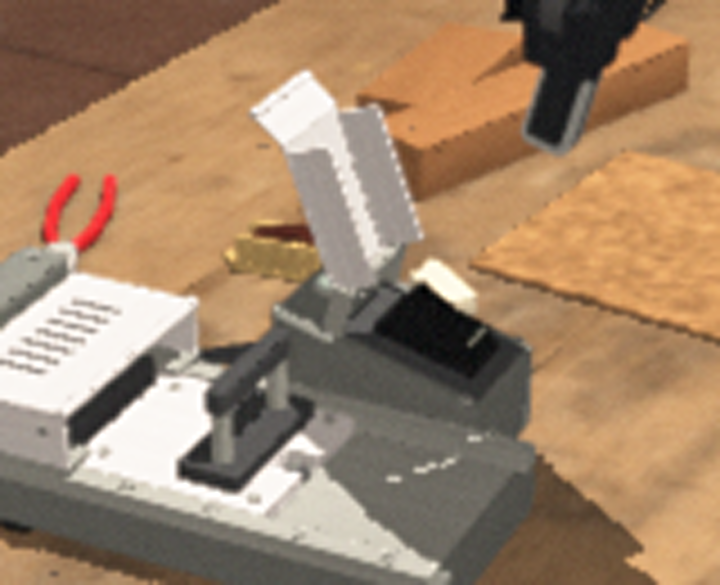

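```bash
python3 - <<'E'
from h import *; import pickle
p=pickle.load(open("j.pkl","rb")); W=(p["mtx"],p["world_from_camera"])
M=(.648,.0335,np.radians(5))
for uv,z in (((183.9,151.8),.076),((187,147),.0825),((140,147),.0825),((233,147),.0825)): print(ray(uv,*W,z).round(4))
print(m2w(M,(-42,0,76)),proj(m2w(M,(-42,0,76)),*W),proj(m2w(M,(-42,31,82.5)),*W),proj(m2w(M,(-42,-31,82.5)),*W))
for n in [(-150,55,39),(-150,-55,39),(15,0,70)]: print(proj(m2w(M,n),*W))
E
```

```text
[0.6026 0.031  0.076 ]
[0.605  0.0265 0.0825]
[0.6019 0.0585 0.0825]
[ 0.608  -0.0048  0.0825]
[0.60615982 0.02983946 0.076     ] [185.86989152 146.80901782] [136.89027009 144.42290227] [227.59934538 145.20430189]
[138.04402103 287.64448612]
[270.89241422 288.30708316]
[187.86689458  67.58308738]
```

Call:
jog_arm(targets="0 0 15 -0.5 5.3 0 0;0 5 15 -0.5 5.3 0 0;3 12 5 -0.5 5.2 0 0;6 12 0 0 0 7 0;6 12 0 0 0 7 0;6 12 0 0 0 7 0;6 12 0 0 0 7 0;6 10 0 0 0 7 0;6 8 0 0 0 7 0;6 6 0 0 0 7 0")

```text
time: 11.03
eef_pos: [0.5572, 0.0255, 0.1664]
tcp_rot: [0.885, 0.464, -0.03, 0.005]
contact_force: [0.5, -0.3, 0.3]
opening: 0.499
```

Call:
jog_arm(targets="6 3 0 0 0 7 0;6 3 0 0 0 7 0;6 2 0 0 0 7 0;5 0 0 0 0 7 0;5 0 0 0 0 7 0;5 0 0 0 0 6 0;0 0 0 0 0 0 0")

```text
time: 11.62
eef_pos: [0.5872, 0.0377, 0.1489]
tcp_rot: [0.658, 0.752, -0.036, 0.007]
contact_force: [-0.0, 0.2, 0.1]
opening: 0.497
```

```bash
python3 st.py; python3 - <<'E'
from plant import *
import cv2,pickle
p=read_camera("wrist"); cv2.imwrite("pics/k.png",p["pixels"]); pickle.dump(p,open("k.pkl","wb"))
print([(t,[(d["uv"],round(d["p"],2)) for d in mark_of(t,p)[:2]]) for t in ["bolt_top","pallet_handle","work_pallet"]])
E
```

```text
t 11.62 mach mm [-60.2   9.5 148.9] tz [-0.036 -0.063 -0.997] ty [ 0.99   0.132 -0.044] q [-0.08   0.201  1.838 -0.073  1.134 -0.182] F [-0.   0.2  0.1] op 0.497
[('bolt_top', []), ('pallet_handle', [([349.6, 260.1], 0.87)]), ('work_pallet', [([398.4, 236.4], 0.94)])]
```

View pics/k.png

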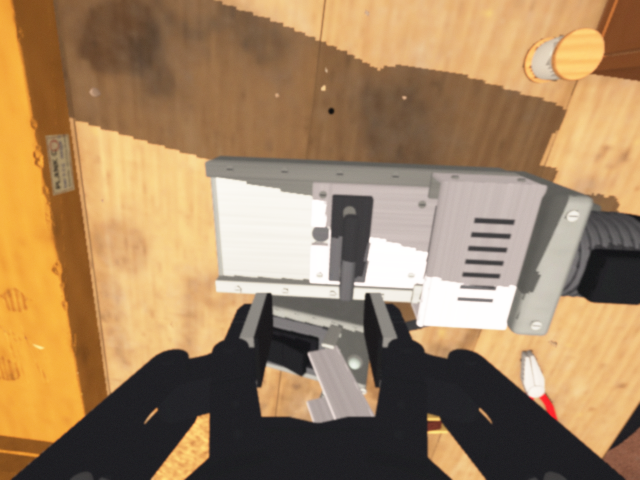

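```bash
cat > go.py <<'E'
import sys
from plant import *
import numpy as np
from scipy.spatial.transform import Rotation as R
def delta(x,y,z,yawdeg):  # tool down, tool y dir = yaw (jaw axis heading)
    s=get_state(); m=R.from_quat(s['tcp_rot'])
    a=np.radians(yawdeg); ty=np.array([np.cos(a),np.sin(a),0]); tz=np.array([0,0,-1.]); tx=np.cross(ty,tz)
    T=R.from_matrix(np.c_[tx,ty,tz])
    w=(T*m.inv()).as_rotvec(degrees=True)
    print('t',round(s['time'],2),'dpos',((np.array([x,y,z])-s['eef_pos'])*1e3).round(1),'drot',w.round(2),'F',s['contact_force'].round(1),'op',round(s['opening'],3),'eef',s['eef_pos'].round(4))
if __name__=="__main__": delta(*map(float,sys.argv[1:5]))
E
python3 go.py .605 .029 .12 5; python3 - <<'E'
from h import *; import pickle
p=pickle.load(open("k.pkl","rb")); W=(p["mtx"],p["world_from_camera"])
M=(.648,.0335,np.radians(5))
for uv,z in (((349.6,260.1),.076),((348,255),.0825)): print(ray(uv,*W,z).round(4))
for n in [(-42,0,76),(-42,31,82.5),(-42,-31,82.5),(-150,55,39),(-150,-55,39),(15,55,70),(15,-55,70),(-62,0,30)]: print(n,proj(m2w(M,n),*W).round(0))
E
```

```text
t 11.82 dpos [ 18.2  -8.4 -30.1] drot [ 3.57 -2.1  -2.4 ] F [ 0.2 -0.4  0.5] op 0.501 eef [0.5868 0.0374 0.1501]
[0.6065 0.03   0.076 ]
[0.604  0.0365 0.0825]
(-42, 0, 76) [349. 260.]
(-42, 31, 82.5) [353. 220.]
(-42, -31, 82.5) [346. 304.]
(-150, 55, 39) [204. 161.]
(-150, -55, 39) [215. 292.]
(15, 55, 70) [446. 183.]
(15, -55, 70) [419. 327.]
(-62, 0, 30) [322. 234.]
```

Call:
jog_arm(targets="10 -4 -10 1.8 -1 -1.2 0;9 -4 -10 1.8 -1 -1.2 0;0 0 0 0 0 0 0")

```text
time: 12.07
eef_pos: [0.6064, 0.0299, 0.1302]
tcp_rot: [0.678, 0.735, 0.001, -0.001]
contact_force: [-1.2, 0.7, 0.6]
opening: 0.501
```

```bash
python3 go.py .606 .0295 .058 5
```

```text
t 12.07 dpos [ -0.4  -0.4 -72.2] drot [-0.17  0.07  0.31] F [-1.2  0.7  0.6] op 0.501 eef [0.6064 0.0299 0.1302]
```

Call:
jog_arm(targets="0 0 -20 0 0 0.3 0;0 0 -20 0 0 0 0;0 0 -15 0 0 0 0;0 0 -10 0 0 0 0;0 0 -6 0 0 0 0;0 0 0 0 0 0 0")

```text
time: 12.57
eef_pos: [0.6065, 0.0295, 0.0601]
tcp_rot: [0.677, 0.736, 0.001, 0.001]
contact_force: [-0.2, -0.2, 0.3]
opening: 0.499
```

```bash
python3 go.py .606 .0295 .058 5
```

```text
t 12.57 dpos [-0.5 -0.  -2.1] drot [0.01 0.17 0.28] F [-0.2 -0.2  0.3] op 0.499 eef [0.6065 0.0295 0.0601]
```

Call:
jog_arm(targets="0 0 -2 0 0 0.2 0;0 0 0 0 0 0 -1;0 0 0 0 0 0 -1;0 0 0 0 0 0 -1;0 0 0 0 0 0 -1;0 0 0 0 0 0 -1;0 0 0 0 0 0 -1", force=60)

```text
time: 13.15
eef_pos: [0.607, 0.03, 0.0605]
tcp_rot: [0.676, 0.737, 0.001, 0.002]
contact_force: [1.2, -0.5, -1.5]
opening: 0.105
```

```bash
python3 go.py .606 .0295 .058 5
```

```text
t 13.15 dpos [-1.  -0.5 -2.5] drot [0.05 0.27 0.04] F [ 1.2 -0.5 -1.5] op 0.105 eef [0.607  0.03   0.0605]
```

Call:
jog_arm(targets="-4 -0.3 0 0 0 0 -1;-8 -0.7 0 0 0 0 -1;-8 -0.7 0 0 0 0 -1")

```text
time: 13.4
eef_pos: [0.5871, 0.028, 0.0605]
tcp_rot: [0.676, 0.737, 0.002, 0.003]
contact_force: [1.7, 0.1, 0.4]
opening: 0.104
```

```bash
python3 go.py .539 .0236 .0605 5
```

```text
t 13.4 dpos [-48.1  -4.4  -0. ] drot [0.06 0.38 0.04] F [1.7 0.1 0.4] op 0.104 eef [0.5871 0.028  0.0605]
```

Low force; the bolt is drawn and the pallet slides.

Call:
jog_arm(targets="-9 -0.8 0 0 0.2 0 -1;-9 -0.8 0 0 0 0 -1;-9 -0.8 0 0 0 0 -1;-9 -0.8 0 0 0 0 -1;-8 -0.7 0 0 0 0 -1;-4 -0.4 0 0 0 0 -1;0 0 0 0 0 0 -1")

```text
time: 13.98
eef_pos: [0.531, 0.0232, 0.0606]
tcp_rot: [0.676, 0.737, 0.0, 0.001]
contact_force: [1.3, -0.3, -3.5]
opening: 0.107
```

```bash
python3 go.py .539 .0236 .0605 5; python3 - <<'E'
from plant import *
import cv2,pickle
p=read_camera("wrist"); cv2.imwrite("pics/l.png",p["pixels"])
p=read_camera("scene"); cv2.imwrite("pics/l2.png",cv2.resize(p["pixels"][180:340,200:460],None,fx=3,fy=3,interpolation=cv2.INTER_CUBIC))
E
```

```text
t 13.98 dpos [ 8.   0.4 -0.1] drot [0.07 0.14 0.07] F [ 1.3 -0.3 -3.5] op 0.107 eef [0.531  0.0232 0.0606]
```

View pics/l.png

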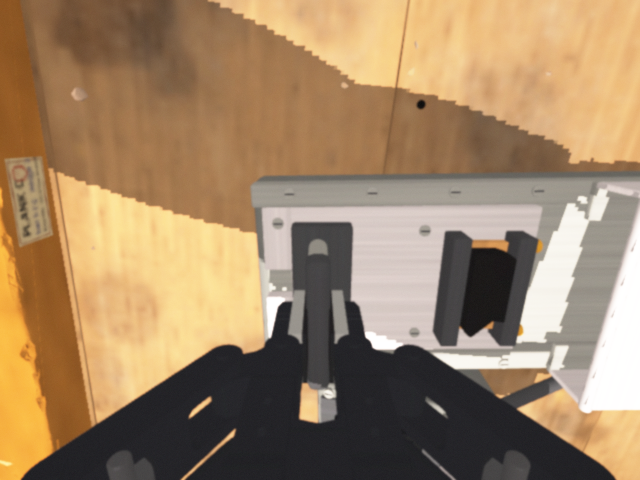

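View pics/l2.png

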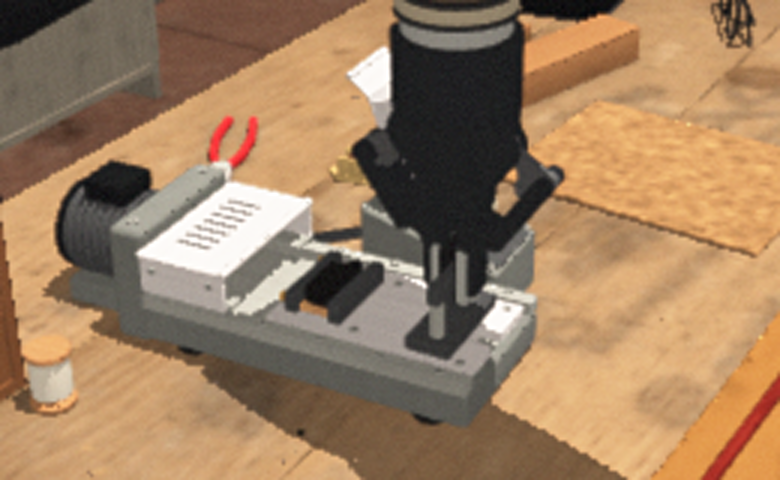

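Call:
jog_arm(targets="0 0 5 0 0 0 -1;0 0 8 0 0 0 -1;0 0 12 0 0 0 -1;0 0 18 0 0 0 -1;0 0 20 0 0 0 -1;0 0 20 0 0 0 -1", force=90)

```text
time: 14.58
eef_pos: [0.5266, 0.0241, 0.1413]
tcp_rot: [0.676, 0.737, -0.005, -0.006]
contact_force: [0.5, 0.1, -2.8]
opening: 0.095
```

```bash
python3 go.py .4874 -.3033 .24 -2.8; python3 - <<'E'
from plant import *
import cv2,pickle
p=read_camera("scene"); cv2.imwrite("pics/m2.png",cv2.resize(p["pixels"][140:340,200:460],None,fx=3,fy=3,interpolation=cv2.INTER_CUBIC))
E
```

```text
t 14.58 dpos [ -39.2 -327.4   98.7] drot [-0.15 -0.86 -7.74] F [ 0.5  0.1 -2.8] op 0.095 eef [0.5266 0.0241 0.1413]
```

View pics/m2.png

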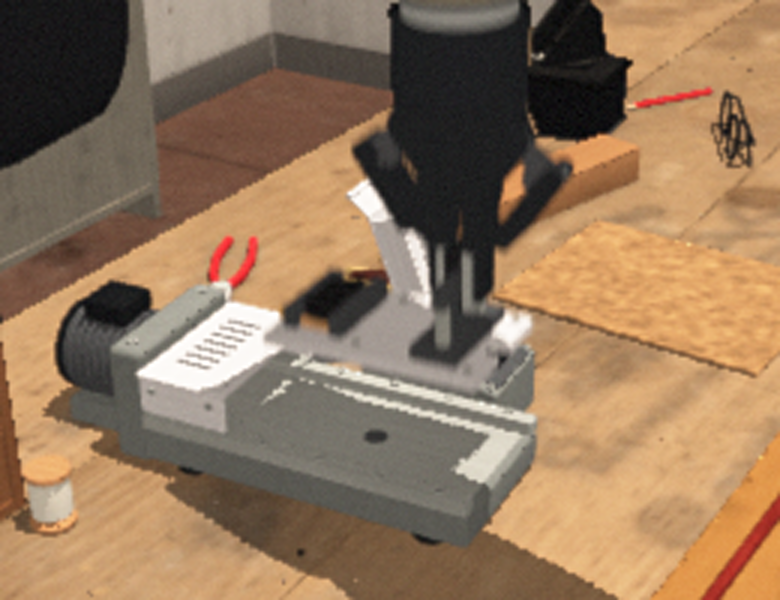

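Call:
jog_arm(targets="-3 0 22 0 -0.8 0 -1;-3 0 25 0 0 0 -1;-3 0 25 0 0 0 -1;-3 0 25 0 0 0 -1;0 0 3 0 0 0 -1")

```text
time: 15.05
eef_pos: [0.5166, 0.0244, 0.2499]
tcp_rot: [0.676, 0.737, 0.003, 0.002]
contact_force: [0.9, -0.1, -2.3]
opening: 0.094
```

```bash
python3 go.py .4874 -.3033 .24 -2.8
```

```text
t 15.05 dpos [ -29.2 -327.7   -9.9] drot [-0.05  0.39 -7.77] F [ 0.9 -0.1 -2.3] op 0.094 eef [0.5166 0.0244 0.2499]
```

Call:
jog_arm(targets="-1 -10 0 0 0.3 -0.4 -1;-2 -18 0 0 0 -0.4 -1;-2 -22 0 0 0 -0.4 -1;-2 -22 0 0 0 -0.4 -1;-2 -22 0 0 0 -0.4 -1;-2 -22 0 0 0 -0.4 -1;-2 -22 0 0 0 -0.4 -1;-2 -22 0 0 0 -0.4 -1")

```text
time: 15.72
eef_pos: [0.4968, -0.1406, 0.236]
tcp_rot: [0.695, 0.719, -0.002, -0.007]
contact_force: [0.7, -0.7, -3.4]
opening: 0.097
```

```bash
python3 go.py .4874 -.3033 .24 -2.8
```

```text
t 15.72 dpos [  -9.4 -162.7    4. ] drot [-0.46 -0.77 -4.77] F [ 0.7 -0.7 -3.4] op 0.097 eef [ 0.4968 -0.1406  0.236 ]
```

Call:
jog_arm(targets="-1 -22 0 -0.4 -0.6 -0.6 -1;-1 -22 0 0 0 -0.6 -1;-1 -22 0 0 0 -0.6 -1;-1 -22 0 0 0 -0.6 -1;-1 -22 0 0 0 -0.6 -1;-1 -20 0 0 0 -0.6 -1;-1 -15 0 0 0 -0.6 -1;-1 -10 0 0 0 -0.6 -1;0 0 0 0 0 0 -1")

```text
time: 16.47
eef_pos: [0.477, -0.3094, 0.21]
tcp_rot: [0.729, 0.684, -0.005, -0.018]
contact_force: [-0.1, -0.1, -3.0]
opening: 0.098
```

```bash
python3 go.py .4874 -.3033 .12 -2.8; python3 - <<'E'
from plant import *
import cv2,pickle
D={}
for n in ("scene","top","wrist"):
    p=read_camera(n); D[n]=p; cv2.imwrite(f"pics/n_{n}.png",p["pixels"])
pickle.dump(D,open("n.pkl","wb"))
E
```

```text
t 16.47 dpos [ 10.4   6.1 -90. ] drot [-1.04 -1.86  0.89] F [-0.1 -0.1 -3. ] op 0.098 eef [ 0.477  -0.3094  0.21  ]
```

View pics/n_wrist.png

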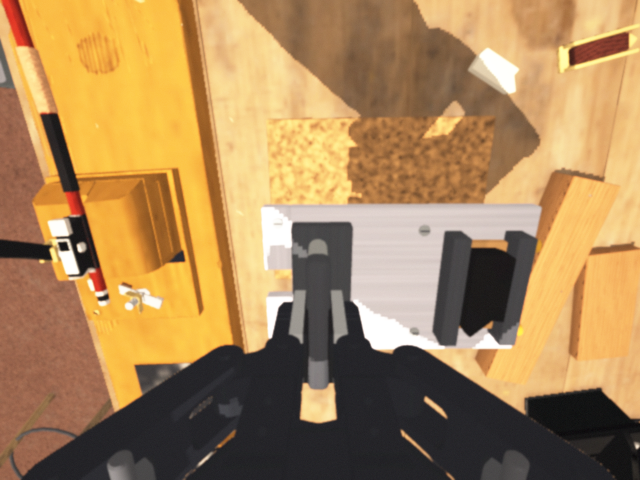

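View pics/n_scene.png

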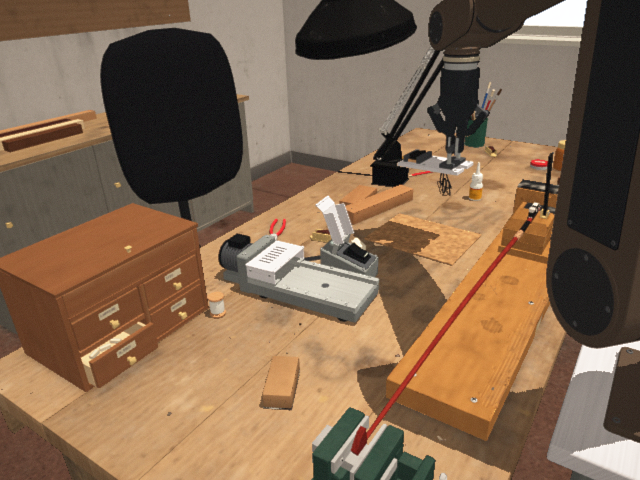

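View pics/n_top.png

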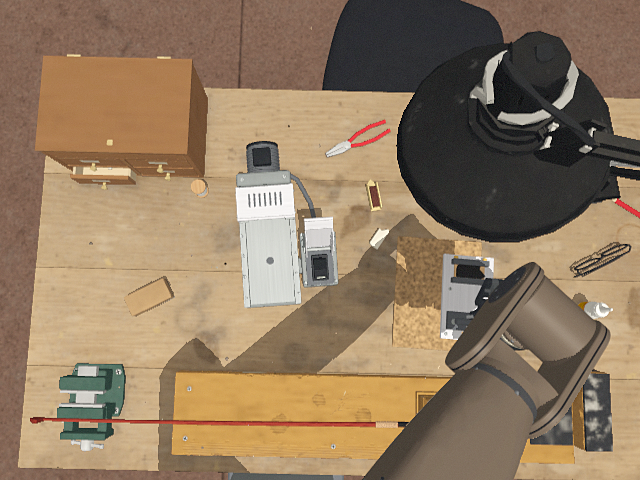

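```bash
python3 - <<'E'
from h import *; import pickle
from plant import *
from scipy.spatial.transform import Rotation as R
D=pickle.load(open("n.pkl","rb")); p=D["wrist"]; W=(p["mtx"],p["world_from_camera"])
s=get_state(); m=R.from_quat(s['tcp_rot']).as_matrix(); e=s['eef_pos']
K,T=W
def rayT(uv,zt):
    d=T[:3,:3]@np.array([(uv[0]-K[0,2])/K[0,0],-(uv[1]-K[1,2])/K[1,1],-1]); c=m.T@(T[:3,3]-e); d=m.T@d
    return (c+d*(zt-c[2])/d[2])
for n,uv in dict(FL=(262,206),RL=(541,206),RR=(512,349)).items(): print(n,(1e3*rayT(uv,.0225)).round(1))
for uv in [(270,119),(494,117),(268,203),(489,203)]: print('mat',ray(uv,*W,.005).round(4))
q=(0.52943398,-0.30526609,-0.04838864)
for n in [(110,85,5),(-110,85,5)]: print(m2w(q,n).round(4),proj(m2w(q,n),*W).round(0))
E
```

```text
FL [ 43.3 -28.   22.5]
RL [ 43.3 109.   22.5]
RR [-40.2 110.   22.5]
mat [ 0.4293 -0.2153  0.005 ]
mat [ 0.6422 -0.227   0.005 ]
mat [ 0.4185 -0.2976  0.005 ]
mat [ 0.6449 -0.3101  0.005 ]
[ 0.6434 -0.2257  0.005 ] [495. 115.]
[ 0.4237 -0.215   0.005 ] [264. 119.]
```

```bash
python3 - <<'E'
from h import *; import pickle
for f,g,L in (("h.pkl",lambda d:d["wrist"],[(502,163),(465,378)]),("j.pkl",lambda d:d,[(496,150),(460,374),(629,400)])):
    p=g(pickle.load(open(f,"rb"))); W=(p["mtx"],p["world_from_camera"])
    for uv in L: print(f,ray(uv,*W,.005).round(4))
for q in [(.5294,-.3053,-.0484),(.531,-.3055,-.05)]:
    print([m2w(q,n).round(4).tolist() for n in [(110,85,5),(-110,85,5),(-110,-85,5)]])
print(ray((438.6,293.2),*C['top'],0),ray((422.1,241.4),*C['scene'],0))
E
python3 - <<'E'
import cv2
for f in("j","h_wrist"):
    a=cv2.imread(f"pics/{f}.png"); cv2.imwrite(f"pics/z_{f}.png",cv2.resize(a[130:420,440:640],None,fx=2,fy=2,interpolation=cv2.INTER_CUBIC))
E
```

```text
h.pkl [ 0.6422 -0.2257  0.005 ]
h.pkl [ 0.447  -0.2167  0.005 ]
j.pkl [ 0.6425 -0.2247  0.005 ]
j.pkl [ 0.4307 -0.2163  0.005 ]
j.pkl [ 0.42   -0.3812  0.005 ]
[[0.6434, -0.2257, 0.005], [0.4236, -0.2151, 0.005], [0.4154, -0.3849, 0.005]]
[[0.6451, -0.2261, 0.005], [0.4254, -0.2151, 0.005], [0.4169, -0.3849, 0.005]]
[ 0.53081688 -0.30864277  0.        ] [ 0.52346442 -0.28216832  0.        ]
```

View pics/z_j.png

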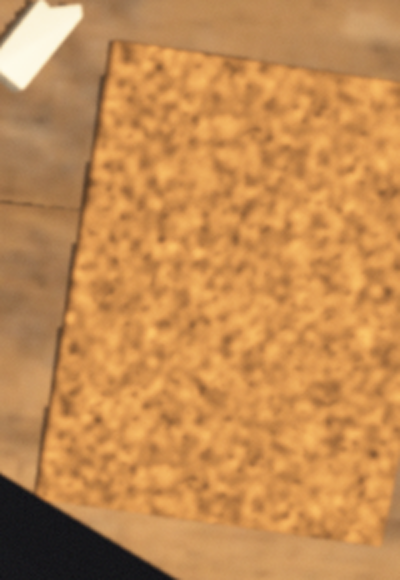

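Call:
jog_arm(targets="6 2 -10 -0.5 -0.9 0.45 -1;6 2 -20 -0.5 -0.9 0.45 -1;1 0 -25 0 0 0 -1;1 0 -25 0 0 0 -1;0 0 -20 0 0 0 -1;0 0 -10 0 0 0 -1;0 0 0 0 0 0 -1")

```text
time: 17.2
eef_pos: [0.4955, -0.2954, 0.1009]
tcp_rot: [0.719, 0.695, 0.002, 0.004]
contact_force: [-0.8, 0.0, -3.6]
opening: 0.093
```

```bash
python3 go.py .489 -.305 .0355 -2.8
```

```text
t 17.2 dpos [ -6.5  -9.6 -65.4] drot [ 0.13  0.48 -0.81] F [-0.8  0.  -3.6] op 0.093 eef [ 0.4955 -0.2954  0.1009]
```

Call:
jog_arm(targets="-3 -5 -15 0 0.3 -0.4 -1;-3 -4 -15 0 0.2 -0.4 -1;0 0 -8 0 0 0 -1;0 0 0 0 0 0 -1")

```text
time: 17.53
eef_pos: [0.4918, -0.3038, 0.0649]
tcp_rot: [0.723, 0.691, -0.0, 0.003]
contact_force: [-0.0, 0.0, -4.1]
opening: 0.091
```

```bash
python3 go.py .489 -.305 .0355 -2.8
```

```text
t 17.53 dpos [ -2.8  -1.2 -29.4] drot [ 0.29  0.21 -0.17] F [-0.   0.  -4.1] op 0.091 eef [ 0.4918 -0.3038  0.0649]
```

Call:
jog_arm(targets="-2 -1 -9 0.2 0.2 -0.2 -1;-1 0 -9 0 0 0 -1;0 0 -4 0 0 0 -1;0 0 0 0 0 0 -1")

```text
time: 17.87
eef_pos: [0.4902, -0.306, 0.0435]
tcp_rot: [0.724, 0.689, -0.0, 0.003]
contact_force: [-0.1, -0.8, -3.3]
opening: 0.095
```

```bash
python3 go.py .489 -.305 .0355 -2.8; python3 - <<'E'
from plant import *
import cv2,pickle
p=read_camera("wrist"); cv2.imwrite("pics/o.png",p["pixels"])
pickle.dump(p,open("o.pkl","wb"))
E
```

```text
t 17.87 dpos [-1.2  1.  -8. ] drot [0.23 0.2  0.04] F [-0.1 -0.8 -3.3] op 0.095 eef [ 0.4902 -0.306   0.0435]
```

View pics/o.png

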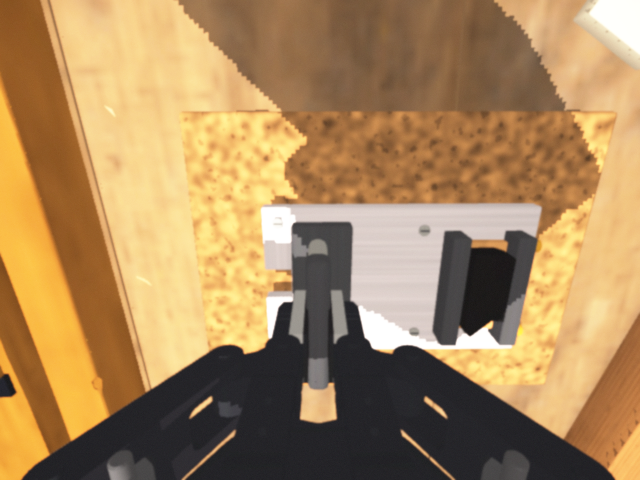

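```bash
python3 - <<'E'
from h import *; import pickle
from plant import *
from scipy.spatial.transform import Rotation as R
p=pickle.load(open("o.pkl","rb")); K,T=p["mtx"],p["world_from_camera"]
s=get_state(); m=R.from_quat(s['tcp_rot']).as_matrix(); e=s['eef_pos']
def rayT(uv,zt):
    d=T[:3,:3]@np.array([(uv[0]-K[0,2])/K[0,0],-(uv[1]-K[1,2])/K[1,1],-1]); c=m.T@(T[:3,3]-e); d=m.T@d
    return (1e3*(c+d*(zt-c[2])/d[2])).round(1)
for n,uv in dict(mFL=(182,112),mRL=(614,112),mRR=(545,383),edgeF=(205,345)).items(): print(n,rayT(uv,e[2]-.005))
for n,uv in dict(FL=(262,206),RL=(541,206),RR=(513,349)).items(): print(n,rayT(uv,.0225),rayT(uv,.020))
E
```

```text
mFL [ 87.6 -67.7  38.8]
mRL [ 87.6 146.6  38.8]
mRR [-78.7 148.2  38.8]
edgeF [-49.4 -71.   38.8]
FL [ 43.8 -27.8  22.5] [ 44.4 -27.4  20. ]
RL [ 43.8 109.6  22.5] [ 44.4 108.   20. ]
RR [-40.  111.3  22.5] [-38.1 109.7  20. ]
```

Call:
jog_arm(targets="-1.5 1.7 0 0.2 0.2 0 -1;0 0 -3 0 0 0 -1;0 0 -3 0 0 0 -1;0 0 0 0 0 0 -1")

```text
time: 18.25
eef_pos: [0.4896, -0.3049, 0.0388]
tcp_rot: [0.724, 0.689, -0.0, 0.001]
contact_force: [-0.6, -0.1, -3.3]
opening: 0.093
```

```bash
python3 go.py .489 -.305 .0355 -2.8
```

```text
t 18.25 dpos [-0.6 -0.1 -3.3] drot [0.13 0.11 0.03] F [-0.6 -0.1 -3.3] op 0.093 eef [ 0.4896 -0.3049  0.0388]
```

Call:
jog_arm(targets="-0.6 0.3 -1.5 0.1 0.1 0 -1;-0.4 0 -1.5 0 0 0 -1;0 0 -1 0 0 0 -1")

```text
time: 18.5
eef_pos: [0.4889, -0.3049, 0.0356]
tcp_rot: [0.724, 0.689, -0.0, 0.001]
contact_force: [-3.1, 2.6, 5.9]
opening: 0.099
```

Call:
jog_arm(targets="0 0 -1 0 0 0 -1;0 0 0 0 0 0 -1")

```text
time: 18.67
eef_pos: [0.4891, -0.305, 0.0359]
tcp_rot: [0.724, 0.69, -0.0, 0.0]
contact_force: [-0.7, 0.0, -2.8]
opening: 0.098
```

Call:
jog_arm(targets="0 0 -1 0 0 0 -1;0 0 -1 0 0 0 -1")

```text
time: 18.83
eef_pos: [0.4894, -0.3053, 0.0356]
tcp_rot: [0.724, 0.69, -0.0, 0.0]
contact_force: [-5.1, 3.4, 8.9]
opening: 0.094
```

Call:
jog_arm(targets="0 0 0 0 0 0 -0.6;0 0 0 0 0 0 -0.4;0 0 0 0 0 0 -0.2;0 0 0 0 0 0 0;0 0 0 0 0 0 0")

```text
time: 19.25
eef_pos: [0.4917, -0.3073, 0.0371]
tcp_rot: [0.724, 0.689, 0.0, 0.004]
contact_force: [-0.7, -0.2, 0.8]
opening: 0.501
```

```bash
python3 go.py .489 -.305 .0355 -2.8; python3 - <<'E'
from plant import *
import cv2,pickle
p=read_camera("wrist"); cv2.imwrite("pics/q.png",p["pixels"])
pickle.dump(p,open("q.pkl","wb"))
E
```

```text
t 19.25 dpos [-2.7  2.3 -1.6] drot [0.33 0.36 0.02] F [-0.7 -0.2  0.8] op 0.501 eef [ 0.4917 -0.3073  0.0371]
```

View pics/q.png

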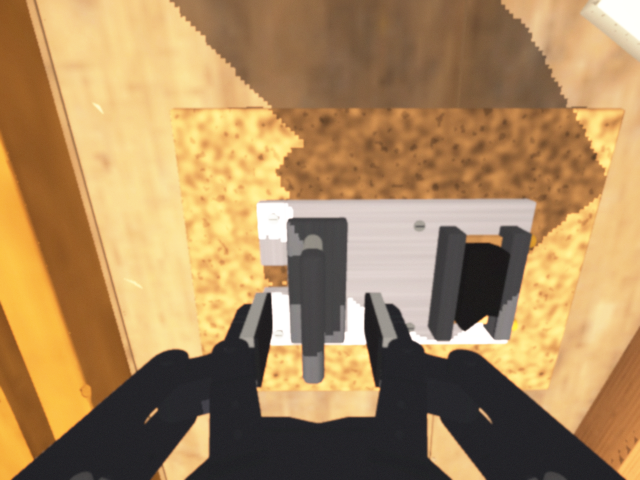

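Released, pallet resting on the mat. Retreat straight up, well above the handle, then away for a check.

Call:
jog_arm(targets="-1 0 8 0 0 0 0;0 0 20 0 0 0 0;0 0 30 0 0 0 0;0 0 35 0 0 0 0;0 0 35 0 0 0 0;0 0 35 0 0 0 0;-5 0 20 0 0 0 0;-5 0 0 0 0 0 0")

```text
time: 19.97
eef_pos: [0.4769, -0.3041, 0.2284]
tcp_rot: [0.724, 0.69, 0.0, 0.001]
contact_force: [-0.7, 0.4, 0.3]
opening: 0.499
```

```bash
python3 go.py .489 -.305 .2 -2.8; python3 - <<'E'
from plant import *
import cv2,pickle
D={}
for n in ("scene","top","wrist"):
    p=read_camera(n); D[n]=p; cv2.imwrite(f"pics/r_{n}.png",p["pixels"])
pickle.dump(D,open("r.pkl","wb"))
E
```

```text
t 19.97 dpos [ 12.1  -0.9 -28.4] drot [0.11 0.12 0.  ] F [-0.7  0.4  0.3] op 0.499 eef [ 0.4769 -0.3041  0.2284]
```

View pics/r_wrist.png

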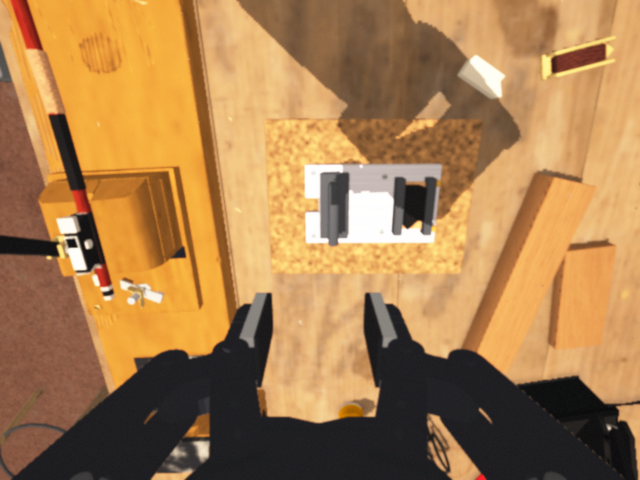

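View pics/r_scene.png

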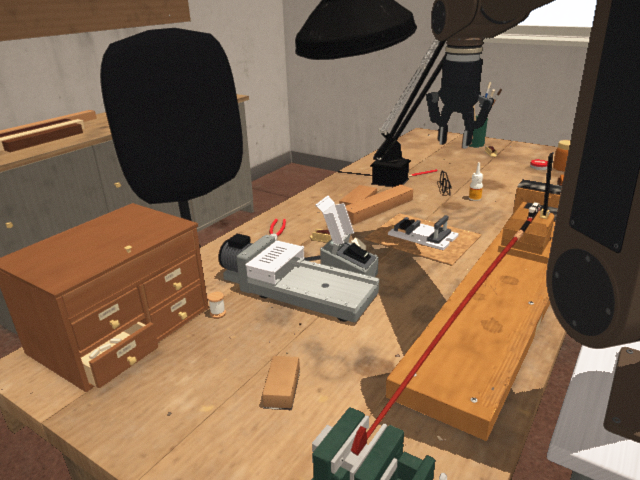

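```bash
python3 - <<'E'
from h import *; import pickle
p=pickle.load(open("r.pkl","rb"))["wrist"]; W=(p["mtx"],p["world_from_camera"])
m=np.array([ray(u,*W,.005) for u in [(265,119),(481,121),(461,275),(272,271)]]); q=np.array([ray(u,*W,.013) for u in [(305,164),(441,165),(434,243.5),(307,243.5)]])
for a in(m,q):
    print(a.round(4).tolist(),a.mean(0).round(4), [round(float(np.degrees(np.arctan2(v[1],v[0]))),2) for v in (a[1]-a[0],a[2]-a[3])])
W2=(W[0],W[1]); 
for pts,a in (([(-110,85,5),(110,85,5),(110,-85,5),(-110,-85,5)],[(265,119),(481,121),(461,275),(272,271)]),([(-70,42,13),(70,42,13),(70,-42,13),(-70,-42,13)],[(305,164),(441,165),(434,243.5),(307,243.5)])):
    x,r=fit([(W,n,u) for n,u in zip(pts,a)],[.53,-.305,-.05]); print(x.round(4),np.degrees(x[2]).round(2),r.round(1).tolist())
E
python3 - <<'E'
import cv2
a=cv2.imread("pics/r_wrist.png"); cv2.imwrite("pics/r_z.png",cv2.resize(a[100:290,250:495],None,fx=3.2,fy=3.2,interpolation=cv2.INTER_CUBIC))
a=cv2.imread("pics/r_scene.png"); cv2.imwrite("pics/r_z2.png",cv2.resize(a[185:320,300:490],None,fx=4,fy=4,interpolation=cv2.INTER_CUBIC))
E
```

```text
[[0.4259, -0.2149, 0.005], [0.6411, -0.2275, 0.005], [0.6355, -0.396, 0.005], [0.4175, -0.3804, 0.005]] [ 0.53   -0.3047  0.005 ] [-3.35, -4.09]
[[0.4634, -0.2601, 0.013], [0.6014, -0.2679, 0.013], [0.5994, -0.3526, 0.013], [0.4603, -0.3459, 0.013]] [ 0.5311 -0.3066  0.013 ] [-3.24, -2.78]
[ 0.5306 -0.3056 -0.0561] -3.21 [[-0.4, -0.3], [4.1, -0.8], [0.0, 0.5], [-1.0, 3.2]]
[ 0.5312 -0.3067 -0.0472] -2.7 [[-0.1, 1.4], [1.7, 0.1], [-0.2, -0.6], [-0.9, -0.4]]
```

View pics/r_z.png

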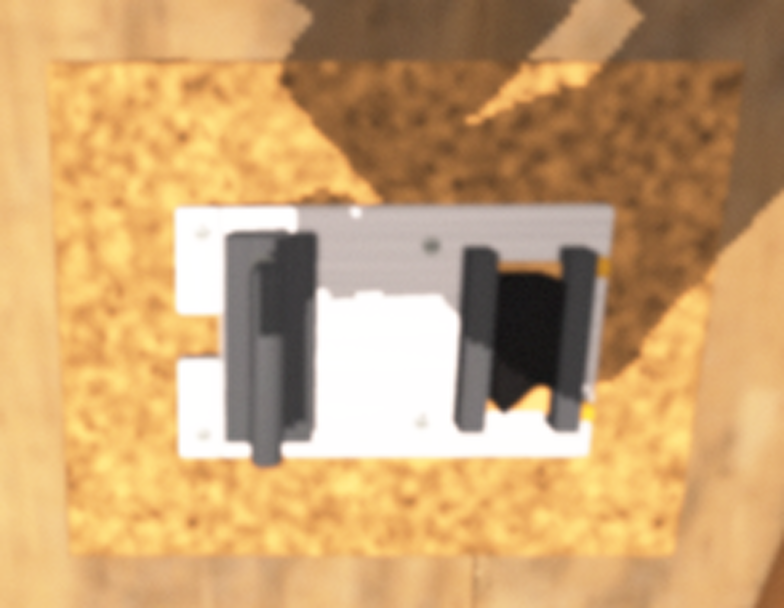

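View pics/r_z2.png

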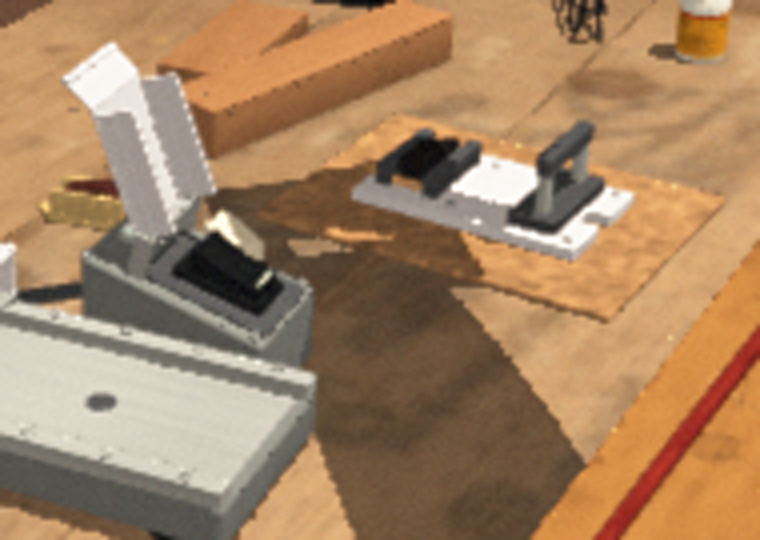

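```bash
python3 - <<'E'
from plant import *
print(sign_off(), get_state()["time"])
E
```

```text
the job is handed in; nothing more can be done
the job is handed in; nothing more can be done
```

The pallet is on the cork mat, and I handed the job in at about 20 s, inside the 64 s limit. I hooked the guard up with tilted shut fingers until it rested on its stop. I then pressed the front half of the rocker until it snapped, slid the pallet about 76 mm forward, lifted it level by the handle and set it down.

- **Placement:** In the last wrist picture the pallet is within about 1–2 mm of the mat's centre and 0.5° of square. The mat and pallet fits disagree by about that much, and the camera calibration is only good to about 2 mm. The pallet lies flat.
- **Machine and bench:** The last pictures show the guard standing up, the front of the rocker down and the bolt sunk. The spool, sanding block, thumb plane and spare frog look where they were, and the gripper is about 20 cm up, touching nothing.
- **Forces that ran high:**
  - On the first approach under the guard lip, the finger tips pushed against the front of the box or cover at about 39–40 N (read at the end of that move), and I backed off at once.
  - After the rocker had already snapped at roughly 6–7 N, one extra small step pressed it against its stop at about 27 N for one control row, so "without forcing it" was not kept perfectly.
- **Joint range:** While hooking the guard, joint 3 sat at the end of its range. It read 2.481 against a limit of 2.48, then backed away.

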